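Support an overhanging gear shaft with a screw jack

TASK

Move the gear shaft from its wooden rest into the two steel V-blocks, with its gear wheel outside the blocks on the side away from the jack and its plain end reaching out over the jack's platform. Then turn the jack's knob to raise the platform until it just touches the underside of the shaft and supports it, without lifting the shaft out of the V-blocks. Leave the other things on the bench where they are.

Things in the scene. Friction and masses are not known exactly. Their poses are not given: they have to be found in the camera images.
- shaft_mid (a point): Loose steel gear shaft: round bar 20 mm in diameter, 260 mm long, 0.5 to 0.9 kg. This point is on its axis at its centre of mass: grip it here. Its y axis runs along the bar to the plain end, 165 mm away; the gear wheel (about 50 mm over its teeth) covers y = -95 to -73 mm. It starts level on the wooden rest, axis 60 mm above the bench.
- shaft_end (a point): Middle of the end face of the shaft's plain end.
- rest: Wooden rest fixed to the bench, on which the shaft starts: a board 80 x 130 x 12 mm with two V-notched wooden blocks, each 24 mm long along y, centred at y = -45 and +45 mm, 66 mm high. Origin: centre of its underside on the bench; the shaft lies along its y axis.
- v_seat (a point): Where shaft_mid belongs in the fixture of two fixed steel V-blocks: 105 mm above the bench, half-way between them; y is the seated shaft's axis, pointing towards the jack. Blocks: 60 mm wide (x), 30 mm long (y), centred at y = -45 and +45 mm, gap 60 mm; 90 degree V, 40 mm wide at its top, 6 mm above this point. Underside of the seated shaft: 95 mm above the bench.
- platform_top (a point): Centre of the top of the jack's aluminium platform, 85 mm along x by 80 mm along y. The jack is fixed to the bench beside the V-blocks, parallel to them, its platform centre 118 to 134 mm along +y from v_seat. The platform starts 6 to 13 mm below the underside of the seated shaft.
- platform (a joint): Height of the jack's platform in m: its top is 70 mm above the bench plus this value (0 to 0.030). The seated shaft is touched at 0.025. It is driven by the knob: 4 mm per radian of the knob, and stays where it is left.
- knob_grip (a point): Jack's black knob, axis upright, on a grey drive box 115 mm from the platform's centre towards -x of v_seat. A bar grip 44 mm long, 14 mm thick, 34 mm high on a disc 44 mm in diameter. This point is on the axis, 96 mm above the bench, 13 mm below the bar's top, 21 mm above the disc; its x axis lies along the bar and turns with it, z is up.
- jack_knob (a joint): Angle of the jack's knob in rad, 0 to 7.5. It grows as the knob is turned clockwise seen from above, which raises the platform by 4 mm per rad. Stiff friction of 0.06 N m; it stays where it is left.
- wrench: Bystander: steel wrench, 200 mm long, lying loose on the bench. Leave alone.
- grease_tin: Bystander: plain metal tin, 68 mm in diameter and 80 mm high, standing loose. Leave alone.
- bearing: Bystander: steel bearing ring, 72 mm in diameter and 20 mm high, lying loose. Leave alone.
Mind the look-alikes: they are no part of the job. Leave any blue look-alike of the part that bears platform_top alone.

How it is judged:
By the outcome, as a careful person would: the job done as asked, in the order asked, and still so for the second after the job is handed in, with the robot touching nothing.
It also fails if it takes over 72 s, if anything falls off the work surface, if the arm or the gripper's body presses on something with over 40 N, if the wrist force passes 120 N, or if a joint passes its speed limit or range.

ROBOT

A 6-joint arm with a two-finger parallel gripper is mounted at the origin on the work surface. World frame = base frame: x ahead of the robot, y to its left, z up, the work surface at z = 0. Lengths are in m, angles in degrees, forces in N, time in s.
With the tool pointing down it reaches from about 0.25 to 0.725 m from the base axis. Payload 9.7 kg.
Tool frame: the origin (TCP) lies at the very end of the fingers, on their centre line; the grasp point (between the pads) lies 19 mm behind it (bot.grip_depth is the distance from the TCP to the grasp point, in m); z points along the fingers, y is the direction in which the jaws open and shut (so a half turn about z gives the same grasp; the last joint's range is limited). The gripper opens to 85 mm and grips with 20 to 120 N. Pads are 22 mm wide; open, the fingers measure 114 mm over their backs; the gripper's body (76 mm by 85 mm) begins 54 mm behind the grasp point. The pads swing forward as they close: fully open they stand 13 mm farther back than shut.
Start: joints at [-66.119, 4.979, 10.078, 95.1, 0, 90], TCP at [0.223, -0.503, 0.231] pointing down, gripper open.
Joint ranges: [-179.16, 179.16], [-48.56, 103.87], [-65.8, 70.77], [-126.05, 130.52], [-82.76, 87.17], [-180, 180]. Speed limits (degrees/s): [127.2, 127.2, 147.25, 180, 180, 180].

INTERFACE

Orientations are given as [roll, pitch, yaw] about the fixed x, y, z axes, in that order (R = Rz(yaw) Ry(pitch) Rx(roll)).
In Python, from workcell import bot, viewer gives the robot as it stands.
- The arm moves only by the tool arm_command, never from a script. Its argument "motion" is a list of rows, each a list of 3 entries, a list of its own where there are three numbers: the opening, from 0 (shut) to 1 (fully open), then the shift along the tool's x, y, z in units of 60 mm (1.0 is 60 mm), then the turn, a rotation vector about the tool's x, y, z in units of 6 degrees (1.0 is 6 degrees). A call has 1 to 12 rows; each row shifts and turns the commanded pose from where the row before left it, along the tool's axes as they then stand; what a row does not reach is not made up. A row lasts 1/8 s, in which the tool goes at most 62.5 mm and 10.7 degrees, less where a joint would pass 70% of its speed; a pose out of reach is approached as far as the arm can. A call is refused whole if a number of a shift passes 1 or a number of a turn 1, either way. A call with a gripper value outside its range is refused whole. The fingers move at their own pace and stop on an object; "newtons" is the grip in N (left out, the last holds). Time passes only in rows, so rows that do not move let the fingers close. It gives the time, the measured TCP pose, the force and the opening at its end, in the units of the state.
- bot.get_obs(): the state, without advancing time (a new reading comes with each control period).
- viewer.camera(name): name is "scene" or "side" or "wrist"; returns the picture (400x640x3 uint8, blue, green, red); there is no depth.
- viewer.calibration(name): a dict with "fx", "fy", "cx", "cy" (pixels), "T" (4x4, takes a point from camera to world coordinates). Camera axes: x right, y down, z forward; pixel columns grow to the right and rows downward; lengths in m; the calibration is good to about 2 mm. The wrist camera is an equidistant fisheye: a pixel r from the principal point sees the ray r / f radians off the axis. A picture is of the moment at which its call begins: read the wrist's pose just before it. calibration takes no time and is no camera call; for the wrist camera it gives the pose at the moment of the call.
- bot.job_done(): hands the job in, once; it reports no verdict.
The state is a dict: "time": time; "q": joint angles; "qd": joint speeds; "joint_efforts": joint torques, N m; "ee_pos": TCP position; "tcp_rot": TCP orientation; "wrist_force": force on the tool from outside, world axes, zero at the start; "torque": the same for the moment, N m; "opening": finger opening in m.
Only numpy, scipy, OpenCV 4.12 (cv2) and the standard library are available. Lean on these libraries where they do the work, as an engineer would, in place of code of your own. Each camera call takes 0.05 s, during which the arm holds its last target.

## Working session

There is one attempt and no reset: what is moved stays moved. The work goes in short steps, Python scripts to look and compute and a tool call to move; the robot and the scene stay as the last step left them, time stands still between calls to the robot, and variables do not carry over. Pictures are saved under pics/ and viewed, and the job is handed in when it is done.

Besides the shell and the picture viewer there is one more tool, called as a command line: name --argument value ..., lists and objects as JSON in quotes. arm_command: Moves the arm, as the interface text tells. Its arguments: {"type":"object","properties":{"motion":{"type":"array"},"newtons":{"type":"number"}},"required":["motion"]}

```bash
ls; mkdir -p pics
python3 - <<'E'
from workcell import bot, viewer
import cv2
print(bot.get_obs())
for n in ["scene","side","wrist"]:
    c=viewer.calibration(n); print(n,c)
    cv2.imwrite(f"pics/{n}0.png",viewer.camera(n))
E
```

```text
pics
{'time': 0.0, 'q': array([-6.61192792e+01,  5.01119072e+00,  1.00337867e+01,  9.50970097e+01,
       -1.49364760e-03,  9.00017646e+01]), 'qd': array([ 0.0386828 ,  0.01518412, -0.01962947, -0.00488542, -0.01659374,
        0.03734952]), 'joint_efforts': array([ 1.87231592e-03, -5.20391071e+01,  4.64796317e+01,  1.64314883e-02,
        1.95675066e-04, -5.51356592e-06]), 'ee_pos': array([ 0.22256513, -0.50272171,  0.2305762 ]), 'tcp_rot': array([-1.79925586e+02,  1.49593809e-03,  2.38789581e+01]), 'wrist_force': array([-0.16049352, -0.53137861,  0.30207291]), 'torque': array([-0.02017315, -0.01838908,  0.05248979]), 'opening': 0.08536503524011604}
scene {'fx': 394.5892477727422, 'fy': 394.5892477727422, 'cx': 321.01175810776726, 'cy': 198.0871254225561, 'T': array([[ 0.73909797,  0.33438987, -0.58473721,  1.29213361],
       [ 0.67340248, -0.38771004,  0.62945217, -0.62999982],
       [-0.01622606, -0.8589903 , -0.51173467,  0.65048221],
       [ 0.        ,  0.        ,  0.        ,  1.        ]])}
side {'fx': 445.5048037087069, 'fy': 445.5048037087069, 'cx': 328.7994583016539, 'cy': 203.77780750405506, 'T': array([[-0.95236201, -0.22148985,  0.20963979,  0.41810164],
       [-0.30455681,  0.65497005, -0.691563  ,  0.88992946],
       [ 0.0158664 , -0.72246555, -0.69122484,  0.90028352],
       [ 0.        ,  0.        ,  0.        ,  1.        ]])}
wrist {'fx': 309.70691628693146, 'fy': 309.70691628693146, 'cx': 320.55049257786504, 'cy': 199.83763262881556, 'T': array([[ 0.40577241, -0.87926532, -0.24948196,  0.28605825],
       [-0.91397256, -0.39087176, -0.10896524, -0.47524055],
       [-0.0017061 ,  0.27223475, -0.96222935,  0.37344821],
       [ 0.        ,  0.        ,  0.        ,  1.        ]])}
```

View pics/scene0.png

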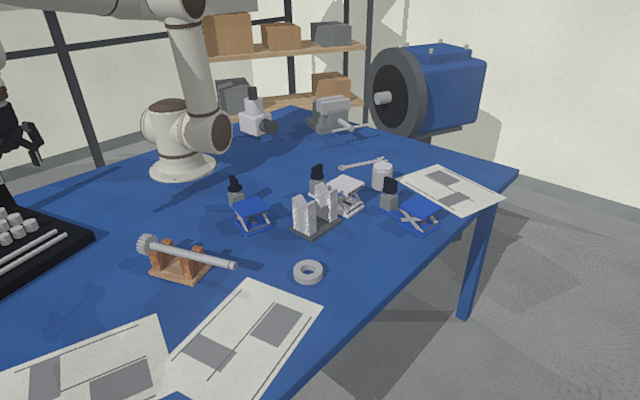

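View pics/side0.png

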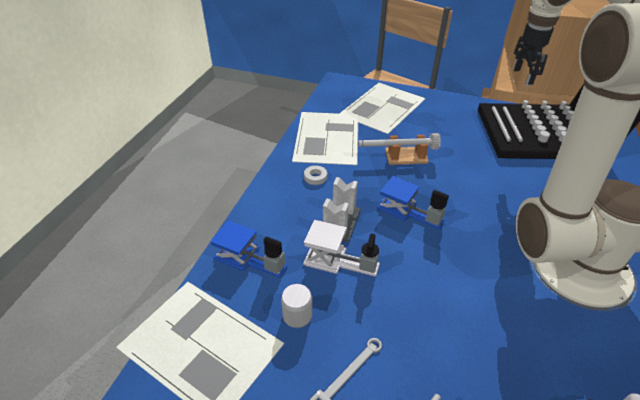

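View pics/wrist0.png

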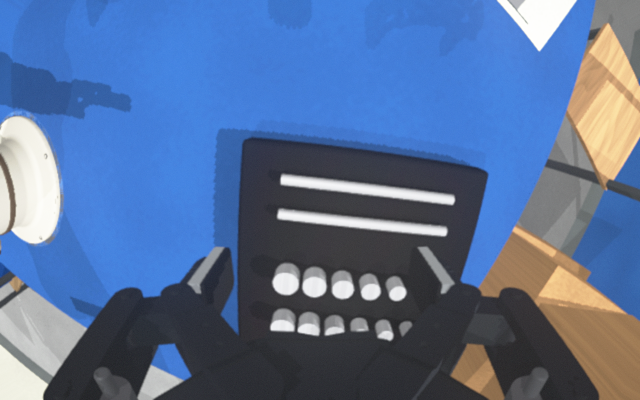

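The scene view shows the shaft on its rest around (185,255), the V-blocks around (315,210), the aluminium jack at (347,195), and two blue look-alike jacks at (250,212) and (412,213). I'll take enlarged crops of these.

```bash
cat > h.py <<'E'
import numpy as np, cv2, json
from workcell import bot, viewer
def ray(cal,px):
    u=np.array([px[0]-cal['cx'],px[1]-cal['cy']])/cal['fx']; T=cal['T']
    return T[:3,3],T[:3,:3]@np.array([u[0],u[1],1.])
def rayw(cal,px):
    u=np.array([px[0]-cal['cx'],px[1]-cal['cy']]); r=np.hypot(*u); th=r/cal['fx']; T=cal['T']
    d=np.array([*(u/max(r,1e-9)*np.sin(th)),np.cos(th)])
    return T[:3,3],T[:3,:3]@d
def onz(cal,px,z,w=False):
    o,d=(rayw if w else ray)(cal,px); return o+d*(z-o[2])/d[2]
def tri(rays):
    A=np.zeros((3,3));b=np.zeros(3)
    for o,d in rays:
        d=d/np.linalg.norm(d);P=np.eye(3)-np.outer(d,d);A+=P;b+=P@o
    x=np.linalg.solve(A,b); res=[np.linalg.norm((np.eye(3)-np.outer(d,d)/(d@d))@(x-o)) for o,d in rays]
    return x,res
def proj(cal,p,w=False):
    T=cal['T']; c=T[:3,:3].T@(np.asarray(p,float)-T[:3,3])
    if not w: return np.array([cal['cx']+cal['fx']*c[0]/c[2],cal['cy']+cal['fy']*c[1]/c[2]])
    th=np.arctan2(np.hypot(c[0],c[1]),c[2]); r=th*cal['fx']; return np.array([cal['cx'],cal['cy']])+r*c[:2]/np.hypot(c[0],c[1])
def crop(img,x0,y0,x1,y1,s,name):
    c=cv2.resize(img[y0:y1,x0:x1],None,fx=s,fy=s,interpolation=cv2.INTER_CUBIC)
    for x in range((x0+9)//10*10,x1,10):
        cv2.line(c,((x-x0)*s,0),((x-x0)*s,6 if x%50 else 14),(0,0,255),1)
        if x%50==0: cv2.putText(c,str(x),((x-x0)*s+2,14),0,.4,(0,0,255),1)
    for y in range((y0+9)//10*10,y1,10):
        cv2.line(c,(0,(y-y0)*s),(6 if y%50 else 14,(y-y0)*s),(0,0,255),1)
        if y%50==0: cv2.putText(c,str(y),(16,(y-y0)*s+4),0,.4,(0,0,255),1)
    cv2.imwrite('pics/'+name,c)
E
python3 - <<'E'
from h import *
s=cv2.imread('pics/scene0.png');d=cv2.imread('pics/side0.png')
crop(s,125,220,255,300,6,'s_shaft.png')
crop(s,270,150,400,245,6,'s_fix.png')
crop(d,350,110,470,175,6,'d_shaft.png')
crop(d,290,170,390,285,5,'d_fix.png')
E
```

```text
(no output)
```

View pics/s_shaft.png

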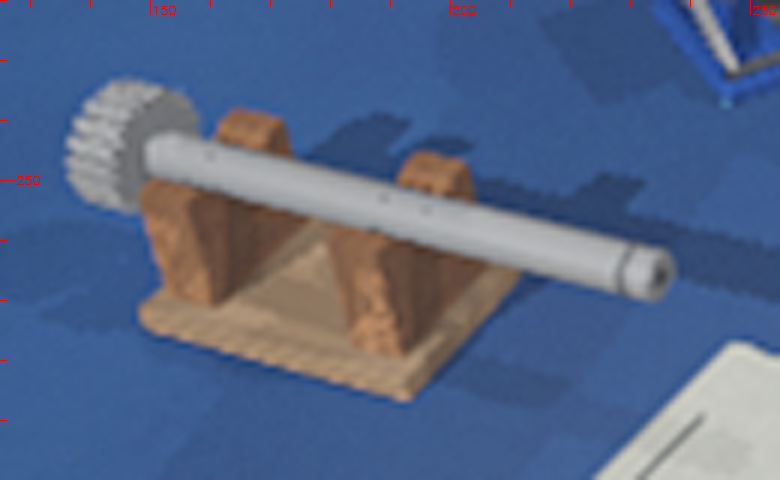

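View pics/s_fix.png

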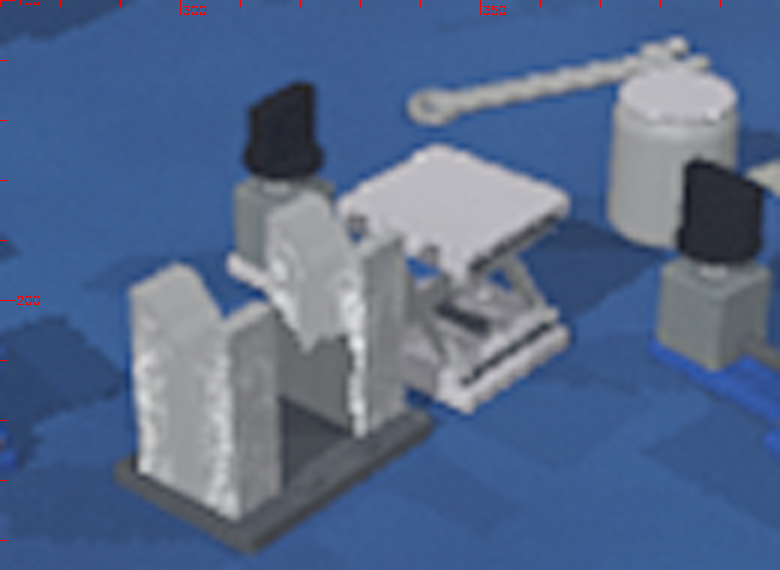

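View pics/d_shaft.png

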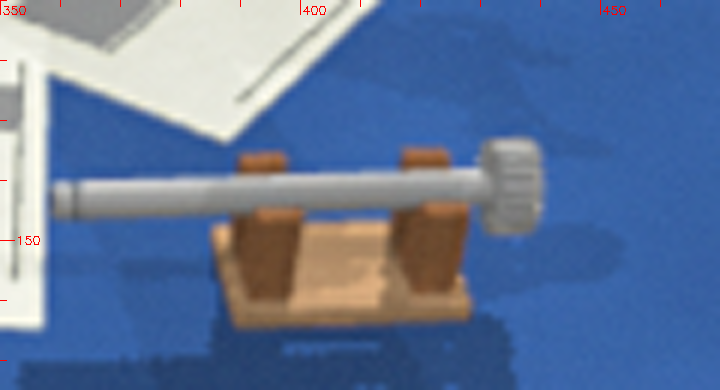

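View pics/d_fix.png

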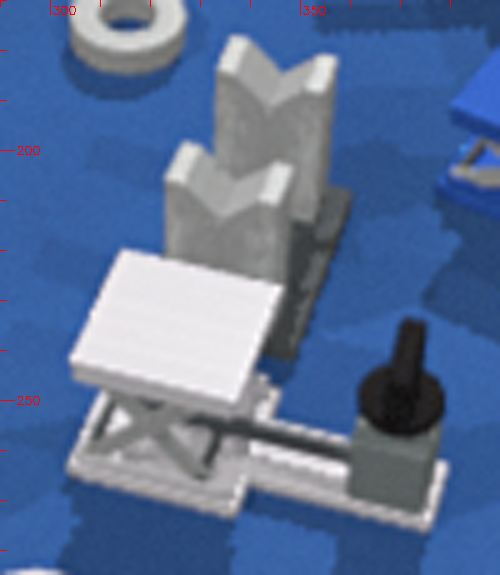

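Run:
```python
from h import *
S=viewer.calibration('scene');D=viewer.calibration('side')
s=lambda x,y,x0,y0:(x0+x/6,y0+y/6)
d5=lambda x,y:(290+x/5,170+y/5)
print('shaft end', onz(S,s(658,270,125,220),.06), onz(D,(359.2,143.3),.06), tri([ray(S,s(658,270,125,220)),ray(D,(359.2,143.3))]))
print('bar@gear', onz(S,s(152,150,125,220),.06), onz(D,(430.3,141),.06))
print('gear center far', onz(S,s(105,148,125,220),.06), onz(D,(440.5,141),.06))
for n,p in dict(NL=(165,178),NLb=(185,142),NR=(288,206),NRb=(293,163),FL=(217,72),FLb=(237,36),FR=(330,97),FRb=(335,57)).items():
    print(n,onz(D,d5(*p),.111))
for n,p in dict(PL=(72,358),PbL=(125,250),PbR=(283,288),PR=(240,400)).items():
    print(n,onz(D,d5(*p),.0855))
for n,p in dict(Pl=(335,205),Pb=(435,145),Pr=(572,203),Pf=(470,275)).items():
    print(n,onz(S,s(*p,270,150),.0855))
# scene block corners: near F block: outer face left top, left land back...
for n,p in dict(Fl_front=(132,290),Flb=(183,262),Fr_f=(228,322),Frb=(275,300),Nl_f=(268,215),Nlb=(315,190),Nr_f=(355,252),Nrb=(405,235)).items():
    print(n,onz(S,s(*p,270,150),.111))
print('knob top side ends', onz(D,d5(413,322),.109), 'knob', onz(S,s(282,105,270,150),.109))
print('disc centre', onz(D,d5(402,393),.075))
```

```text
shaft end [ 0.66921617 -0.25399922  0.06      ] [ 0.66607041 -0.24724713  0.06      ] (array([ 0.6666511 , -0.25195336,  0.0569588 ]), [np.float64(0.00052765125505149), np.float64(0.0005276512550514268)])
bar@gear [ 0.45076798 -0.34579498  0.06      ] [ 0.45234331 -0.33397367  0.06      ]
gear center far [ 0.43473583 -0.35801459  0.06      ] [ 0.4210683  -0.34474137  0.06      ]
NL [0.66945363 0.1114067  0.111     ]
NLb [0.66805725 0.0825245  0.111     ]
NR [0.60431402 0.11085546 0.111     ]
NRb [0.61054549 0.07976101 0.111     ]
FL [0.66870462 0.0245932  0.111     ]
FLb [ 0.66721968 -0.00742208  0.111     ]
FR [0.60584372 0.02448464 0.111     ]
FRb [ 0.61179897 -0.00775311  0.111     ]
PL [0.68088448 0.22022184 0.0855    ]
PbL [0.68031487 0.14294047 0.0855    ]
PbR [0.59658832 0.14275988 0.0855    ]
PR [0.59576193 0.21978865 0.0855    ]
Pl [0.60295487 0.13408575 0.0855    ]
Pb [0.59930529 0.21601275 0.0855    ]
Pr [0.69053723 0.21197564 0.0855    ]
Pf [0.69654185 0.12444909 0.0855    ]
Fl_front [ 0.61775667 -0.01808239  0.111     ]
Flb [0.61743837 0.01443913 0.111     ]
Fr_f [ 0.66911769 -0.00968143  0.111     ]
Frb [0.67196237 0.01728687 0.111     ]
Nl_f [0.6166584  0.07180132 0.111     ]
Nlb [0.61687122 0.10448749 0.111     ]
Nr_f [0.67067002 0.07228507 0.111     ]
Nrb [0.67778017 0.09919248 0.111     ]
knob top side ends [0.52596699 0.16590041 0.109     ] knob [0.53990577 0.16419424 0.109     ]
disc centre [0.52464127 0.18190088 0.075     ]
```

The candidates are:
- **Shaft:** only one loose gear shaft, scene (185,255). The rods in the black tray at (40,250) are a decoy.
- **Jack:** the aluminium jack at scene (350,195), beside the V-blocks. The blue ones at (250,212) and (412,213) are look-alikes.
- **Knob:** the one on the aluminium jack, scene (317,172) and side (371,245). The other black knobs, scene (235,185) and (390,190), sit on the blue jacks.

The crops confirm the choice. I'll move above the shaft first and look with the wrist camera.

arm_command --motion '[[1,[0.6,-0.1,0],[0,0,0]],[1,[0.8,-0.1,0],[0,0,0]],[1,[0.8,-0.1,0],[0,0,0]],[1,[0.8,-0.1,0.1],[0,0,0]],[1,[0.8,-0.1,0.1],[0,0,0]],[1,[0.8,-0.1,0.1],[0,0,0]],[1,[0.6,-0.15,0.1],[0,0,0]],[1,[0.4,-0.1,0.1],[0,0,0]],[1,[0.1,-0.08,0],[0,0,0]],[1,[0,0,0],[0,0,0]],[1,[0,0,0],[0,0,0]]]'

```text
time: 1.52
ee_pos: [0.5121, -0.3141, 0.2017]
tcp_rot: [180.0, -0.0, 23.8]
wrist_force: [-0.4, -0.8, -0.2]
opening: 0.0854
```

Run:
```python
from h import *
import pickle
o=bot.get_obs();print(o['time'],o['ee_pos'],o['tcp_rot'],o['q'],o['wrist_force'])
c=viewer.calibration('wrist');im=viewer.camera('wrist');cv2.imwrite('pics/w1.png',im);pickle.dump(c,open('w1.pkl','wb'))
```

```text
1.525 [ 0.51212621 -0.31414451  0.20174914] [ 1.79970201e+02 -5.21653626e-03  2.38258275e+01] [-3.15194621e+01  1.15265251e+01  1.41070484e+01  9.25530446e+01
 -1.26534297e-02  1.24654709e+02] [-0.40694352 -0.75467064 -0.2315107 ]
```

View pics/w1.png

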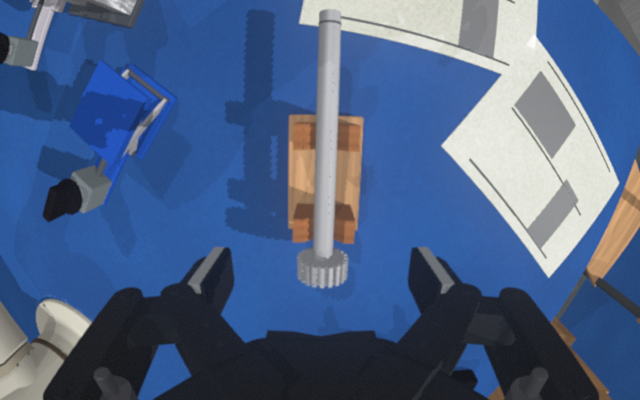

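The wrist view shows the shaft running from the gear at (323,265) to the plain end at (330,14). The rest blocks are at y≈135 and y≈222.

Run:
```python
from h import *
import pickle
c=pickle.load(open('w1.pkl','rb'))
im=cv2.imread('pics/w1.png');crop(im,280,0,380,100,6,'w1a.png');crop(im,270,90,390,200,5,'w1c.png');crop(im,270,190,380,300,6,'w1b.png')
for p in [(329,16),(328,60),(326,135),(324,200),(323.5,250)]:
    print(p,onz(c,p,.06,1))
```

```text
(329, 16) [ 0.66435921 -0.25559765  0.06      ]
(328, 60) [ 0.62454982 -0.27215119  0.06      ]
(326, 135) [ 0.56031744 -0.29869683  0.06      ]
(324, 200) [ 0.50316365 -0.32216214  0.06      ]
(323.5, 250) [ 0.45504391 -0.34312741  0.06      ]
```

View pics/w1a.png

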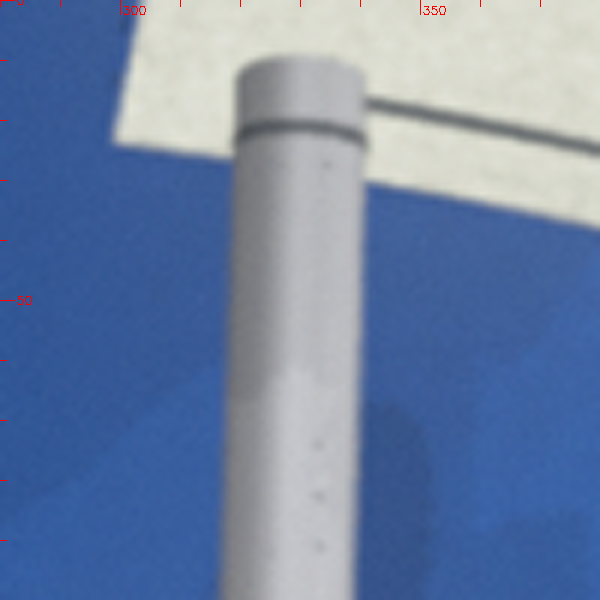

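View pics/w1b.png

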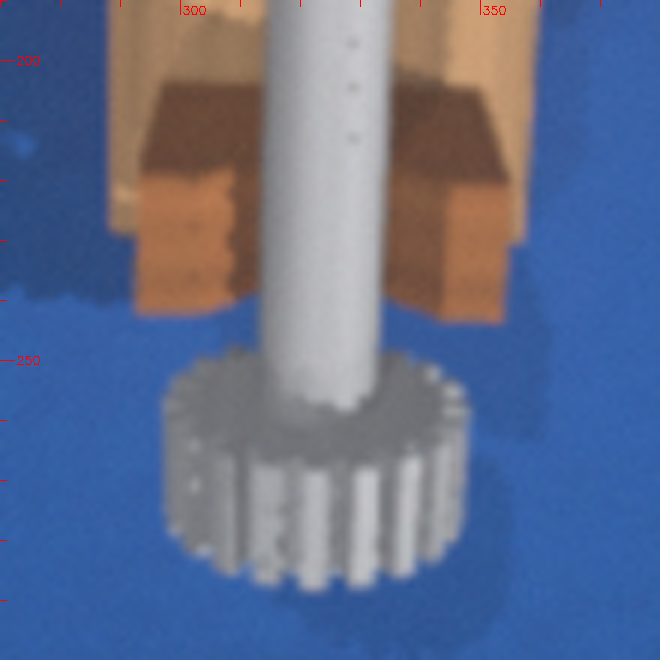

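View pics/w1c.png

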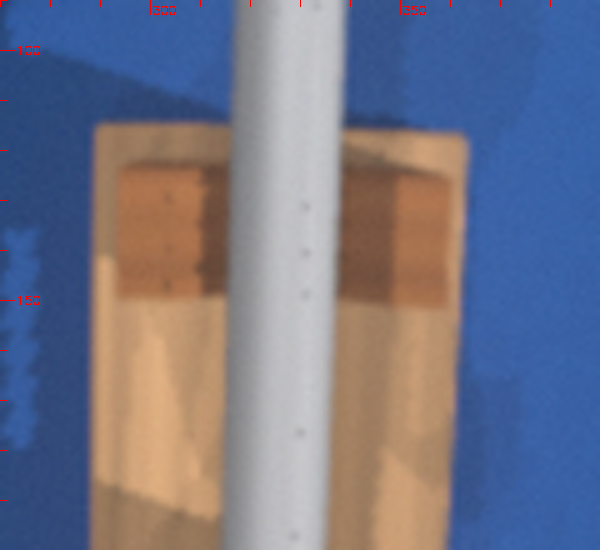

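Run:
```python
from h import *
import pickle
c=pickle.load(open('w1.pkl','rb'))
P=np.array([onz(c,p,.06,1)[:2] for p in [(329.75,30),(328.1,93),(326.4,145),(324.9,190),(324.3,215),(323.3,245)]])
m=P.mean(0);u,s,v=np.linalg.svd(P-m);d=v[0]*np.sign(v[0][0]);print('dir',np.degrees(np.arctan2(d[1],d[0])),'res',(P-m)@v[1]*1000)
al=lambda px,z:(onz(c,px,z,1)[:2]-m)@d*1000
for n,px,z,y in [('end',(330,9.3),.07,165),('gearface',(327.5,258),.07,-73),('gearback',(322.5,288),.085,-95),('fb far',(327,123.2),.066,57),('fb near',(327,150),.066,33),('nb far',(324,219.5),.066,-33),('nb near',(323,243),.066,-57)]:
    a=al(px,z);q=m+d*(a-y)/1000;print(n,a,a-y,q)
```

```text
dir 22.324519659500176 res [ 0.01290361 -0.09080417  0.04684151  0.13871109 -0.05735358 -0.05029846]
end 134.22663671250984 -30.773363287490156 [ 0.51523561 -0.31795481]
gearface -99.9915020511945 -26.9915020511945 [ 0.51873401 -0.31651826]
gearback -125.7390206198957 -30.739020619895697 [ 0.51526738 -0.31794177]
fb far 29.301244645734588 -27.698755354265412 [ 0.51807977 -0.31678691]
fb near 5.065334427132331 -27.93466557286767 [ 0.51786154 -0.31687653]
nb far -61.1502299001376 -28.150229900137603 [ 0.51766213 -0.31695841]
nb near -85.63295699924112 -28.632956999241117 [ 0.51721559 -0.31714177]
```

arm_command --motion '[[1,[0.053,0.082,0.3],[0,0,0.25]],[1,[0,0,0.6],[0,0,0]],[1,[0,0,0.6],[0,0,0]],[1,[0,0,0.5],[0,0,0]],[1,[0,0,0.35],[0,0,0]],[1,[0,0,0.2],[0,0,0]],[1,[0,0,0.15],[0,0,0]],[1,[0,0,0],[0,0,0]],[1,[0,0,0],[0,0,0]]]'

```text
time: 2.7
ee_pos: [0.5181, -0.3169, 0.0401]
tcp_rot: [179.9, -0.0, 22.4]
wrist_force: [0.4, -0.3, 0.4]
opening: 0.0852
```

Run:
```python
from h import *
o=bot.get_obs();print(o['time'],o['ee_pos'],o['tcp_rot'],o['wrist_force'])
cv2.imwrite('pics/w2.png',viewer.camera('wrist'))
```

```text
2.7 [ 0.51808415 -0.31691616  0.04006638] [ 1.79945272e+02 -4.05771786e-02  2.23721767e+01] [ 0.41317348 -0.30373592  0.39421926]
```

View pics/w2.png

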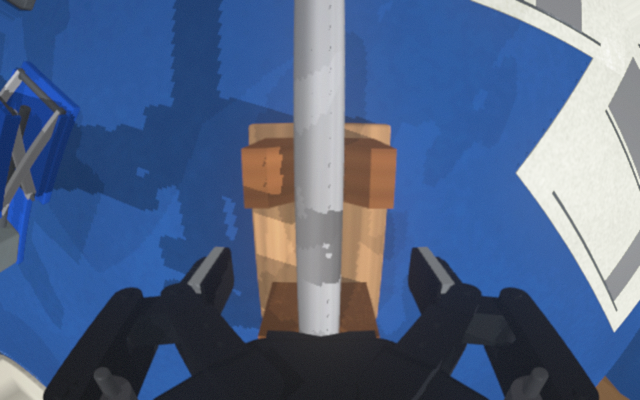

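The jaws straddle the bar between the two rest blocks and are centred at (321,270). Closing.

arm_command --motion '[[0,[0,0,0],[0,0,0]],[0,[0,0,0],[0,0,0]],[0,[0,0,0],[0,0,0]],[0,[0,0,0],[0,0,0]],[0,[0,0,0],[0,0,0]],[0,[0,0,0],[0,0,0]],[0,[0,0,0],[0,0,0]],[0,[0,0,0],[0,0,0]]]' --newtons 80

```text
time: 3.75
ee_pos: [0.5175, -0.3161, 0.0395]
tcp_rot: [-180.0, -0.0, 22.4]
wrist_force: [-2.9, 5.1, 4.6]
opening: 0.0179
```

arm_command --motion '[[0,[0,0,-0.1],[0,0,0]],[0,[0,0,-0.3],[0,0,0]],[0,[0,0,-0.5],[0,0,0]],[0,[0,0,-0.6],[0,0,0]],[0,[0,0,-0.7],[0,0,0]],[0,[0,0,-0.6],[0,0,0]],[0,[0,0,-0.4],[0,0,0]],[0,[0,0,0],[0,0,0]]]'

```text
time: 4.75
ee_pos: [0.5183, -0.3172, 0.2338]
tcp_rot: [179.8, -0.1, 22.4]
wrist_force: [-0.2, -0.5, -10.1]
opening: 0.0177
```

Run:
```python
from h import *
o=bot.get_obs();print(o['time'],o['ee_pos'],o['tcp_rot'],o['wrist_force'],o['torque'],o['opening'],o['q'])
cv2.imwrite('pics/w3.png',viewer.camera('wrist'))
cv2.imwrite('pics/d3.png',viewer.camera('side'))
```

```text
4.75 [ 0.51828778 -0.31716034  0.23378059] [ 1.79816348e+02 -1.23751539e-01  2.23727702e+01] [ -0.20984225  -0.50718079 -10.13157321] [ 0.03315337 -0.017084   -0.04733213] 0.017697370331964345 [-3.14601004e+01  1.29902607e+01  1.93928765e+01  9.61813231e+01
 -8.47656662e-03  1.26167311e+02]
```

View pics/w3.png

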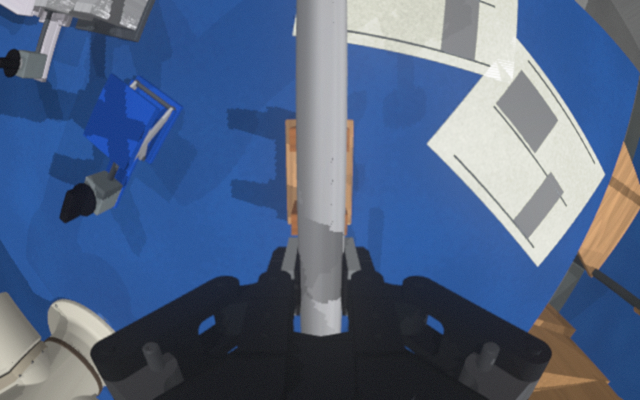

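View pics/d3.png

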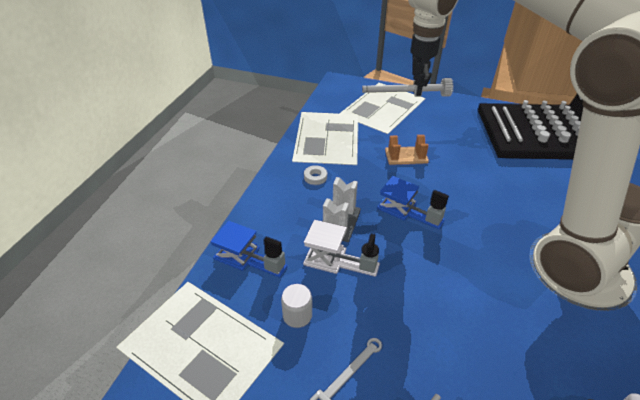

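The shaft is held (10 N at the wrist, level in the side view near (410,88)) and the rest is empty. Next I move towards the fixture, turning the shaft to world +y and staying to one side so the fixture isn't hidden.

arm_command --motion '[[0,[0.168,-0.407,0],[0,0,-0.94]],[0,[0.207,-0.388,0],[0,0,-0.94]],[0,[0.244,-0.366,0],[0,0,-0.94]],[0,[0.279,-0.34,0],[0,0,-0.94]],[0,[0.311,-0.311,0],[0,0,-0.94]],[0,[0.34,-0.279,0],[0,0,-0.94]],[0,[0.366,-0.245,0],[0,0,-0.94]],[0,[0.388,-0.207,0],[0,0,-0.94]],[0,[0.406,-0.168,0],[0,0,-0.94]],[0,[0.421,-0.127,0],[0,0,-0.94]],[0,[0.432,-0.085,0],[0,0,-0.94]],[0,[0.438,-0.043,0],[0,0,-0.94]]]'

```text
time: 6.35
ee_pos: [0.5172, 0.0009, 0.2296]
tcp_rot: [-179.9, 0.0, 90.2]
wrist_force: [-0.0, -0.1, -8.1]
opening: 0.018
```

arm_command --motion '[[0,[0,0,0],[0,0,0]],[0,[0,0,0],[0,0,0]],[0,[0,0,0],[0,0,0]]]'

```text
time: 6.72
ee_pos: [0.5178, -0.0005, 0.2308]
tcp_rot: [-180.0, 0.0, 90.0]
wrist_force: [0.0, 0.7, -8.1]
opening: 0.0178
```

Run:
```python
from h import *
import pickle
o=bot.get_obs();print(o['time'],o['ee_pos'],o['tcp_rot'],o['wrist_force'],o['opening'],o['q'])
c=viewer.calibration('wrist');pickle.dump(c,open('w4.pkl','wb'))
im=viewer.camera('wrist');cv2.imwrite('pics/w4.png',im)
```

```text
6.725 [ 5.17750490e-01 -5.10612247e-04  2.30790221e-01] [-1.79956034e+02  9.33800484e-03  8.99827384e+01] [ 0.02298454  0.6671017  -8.08211212] 0.017815798603060096 [-5.13512468e-02  5.75210668e-01  5.44498135e+00  9.49137311e+01
 -9.36415921e-03  8.99659175e+01]
```

View pics/w4.png

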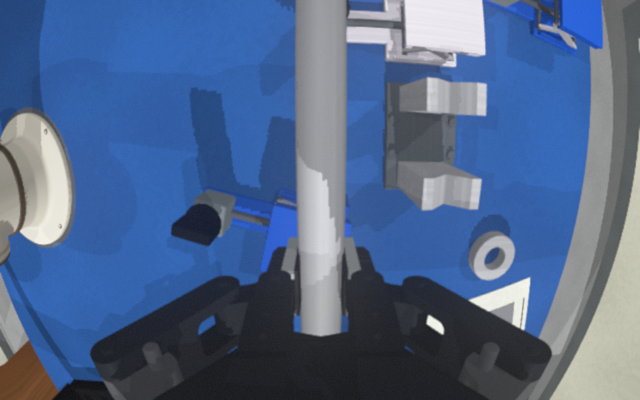

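Run:
```python
from h import *
im=cv2.imread('pics/w4.png');crop(im,375,65,500,215,5,'w4a.png');crop(im,340,0,500,75,5,'w4b.png')
```

```text
(no output)
```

View pics/w4a.png

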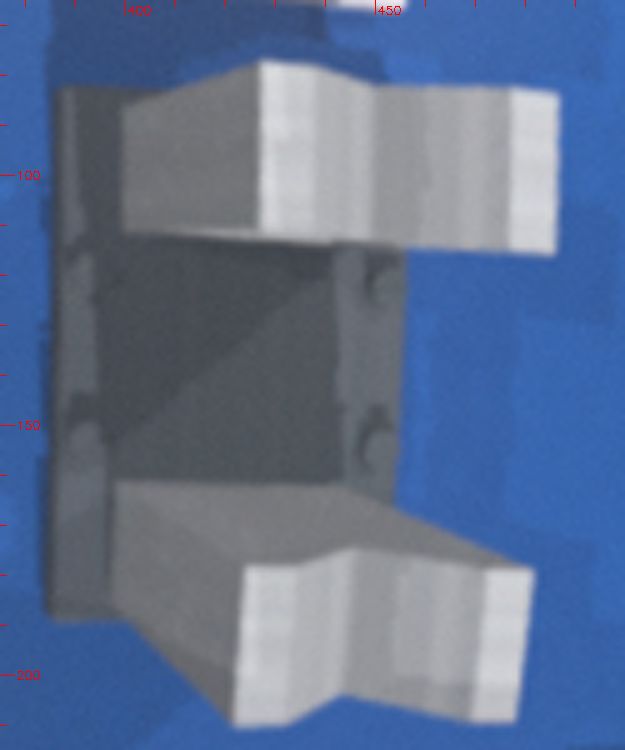

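View pics/w4b.png

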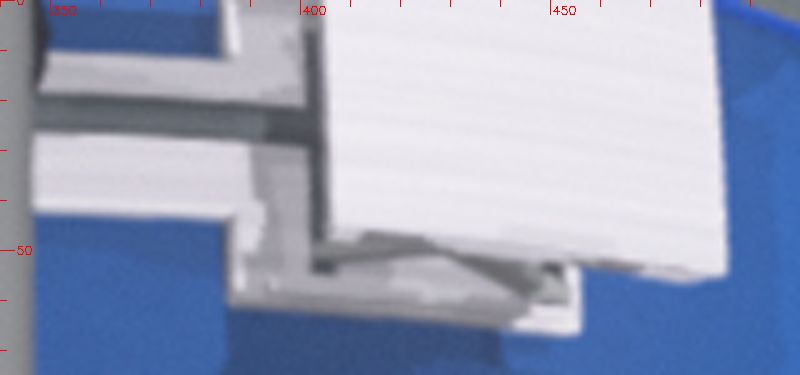

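Run:
```python
from h import *
import pickle
c=pickle.load(open('w4.pkl','rb'))
f=lambda x,y:(375+x/5,65+y/5)
Q={}
for n,p in dict(Nlf=(260,62),Nln=(260,233),Nrf=(558,93),Nrn=(556,255),Flf=(245,567),Fln=(233,726),Frf=(533,570),Frn=(517,722)).items():
    Q[n]=onz(c,f(*p),.111,1); print(n,Q[n].round(4))
print('mean',np.mean(list(Q.values()),0))
for n,p in dict(Vnf=(373,86),Vnn=(373,243),Vff=(352,548),Vfn=(341,695)).items(): print(n,onz(c,f(*p),.091,1).round(4))
g=lambda x,y:(340+x/5,y/5)
for n,p in dict(Pl=(335,228),Pr=(727,274)).items(): print(n,onz(c,g(*p),.0855,1).round(4))
# left edge, right edge along y
L=np.mean([Q[k][:2] for k in('Nlf','Nln')],0)-np.mean([Q[k][:2] for k in('Flf','Fln')],0)
R=np.mean([Q[k][:2] for k in('Nrf','Nrn')],0)-np.mean([Q[k][:2] for k in('Frf','Frn')],0)
print(L,R,[np.degrees(np.arctan2(v[1],v[0])) for v in(L,R)])
```

```text
Nlf [0.61   0.1041 0.111 ]
Nln [0.6105 0.0738 0.111 ]
Nrf [0.6703 0.105  0.111 ]
Nrn [0.6708 0.0746 0.111 ]
Flf [0.6109 0.0141 0.111 ]
Fln [ 0.6112 -0.0158  0.111 ]
Frf [0.6711 0.0148 0.111 ]
Frn [ 0.6719 -0.0155  0.111 ]
mean [0.64082587 0.04439115 0.111     ]
Vnf [0.6403 0.1044 0.091 ]
Vnn [0.641 0.074 0.091]
Vff [0.6404 0.0142 0.091 ]
Vfn [ 0.6411 -0.0158  0.091 ]
Pl [0.599  0.1373 0.0855]
Pr [0.6839 0.1388 0.0855]
[-0.00084289  0.08979309] [-0.00091978  0.09016772] [np.float64(90.53782059121097), np.float64(90.5844402857849)]
```

The fixture corners fit the given sizes (60 mm wide, 90 mm pitch). That puts v_seat at about (0.641, 0.044) with its axis at yaw 90.6°. Moving over it.

arm_command --motion '[[0,[0.1,0.25,0],[0,0,-0.09]],[0,[0.17,0.45,0],[0,0,0]],[0,[0.17,0.45,0],[0,0,0]],[0,[0.17,0.45,0],[0,0,0]],[0,[0.13,0.3,0.1],[0,0,0]],[0,[0.03,0.15,0.4],[0,0,0]],[0,[0,0,0.5],[0,0,0]],[0,[0,0,0.45],[0,0,0]],[0,[0,0,0.3],[0,0,0]],[0,[0,0,0.1],[0,0,0]],[0,[0,0,0],[0,0,0]],[0,[0,0,0],[0,0,0]]]'

```text
time: 8.28
ee_pos: [0.6411, 0.0475, 0.1217]
tcp_rot: [179.9, -0.0, 90.6]
wrist_force: [-0.8, 0.1, -8.9]
opening: 0.0178
```

Run:
```python
from h import *
import pickle
o=bot.get_obs();print(o['time'],o['ee_pos'],o['tcp_rot'],o['wrist_force'],o['opening'],o['q'])
c=viewer.calibration('wrist');pickle.dump(c,open('w5.pkl','wb'))
im=viewer.camera('wrist');cv2.imwrite('pics/w5.png',im)
s=viewer.camera('scene');crop(s,250,100,400,220,5,'s5.png')
s=viewer.camera('side');crop(s,270,120,400,250,5,'d5.png')
```

```text
8.275 [0.64110125 0.04747467 0.1216586 ] [ 1.79886669e+02 -6.78195000e-03  9.05992974e+01] [-0.75840058  0.13591719 -8.89381716] 0.01776380418292913 [ 4.23530814e+00  1.68920475e+01  1.16977978e+01  8.46922172e+01
 -4.18920288e-04  9.36360170e+01]
```

View pics/w5.png

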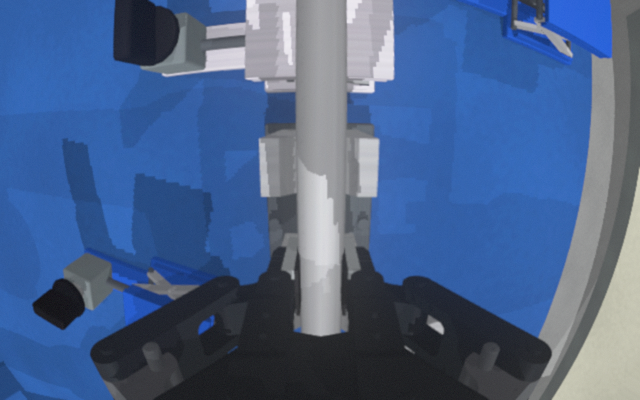

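View pics/s5.png

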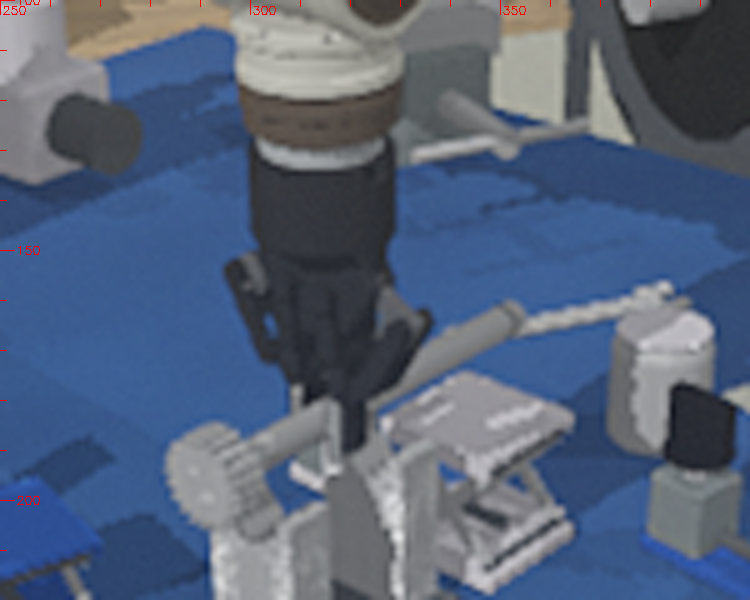

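View pics/d5.png

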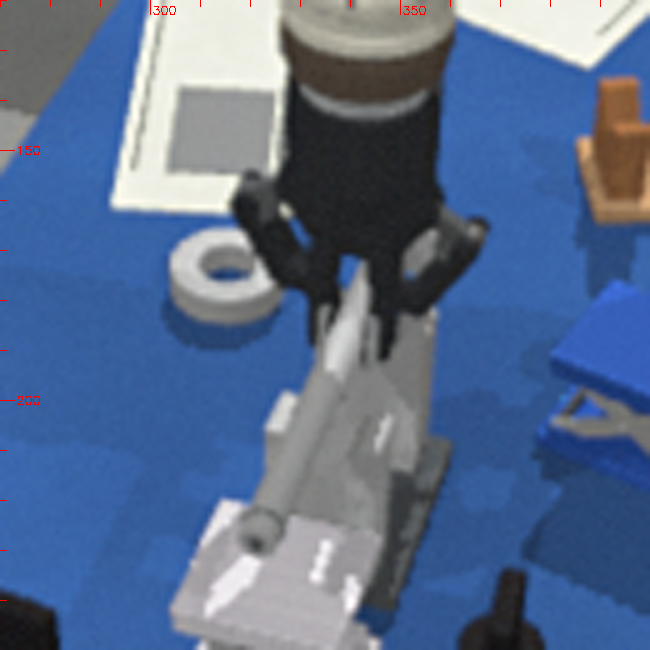

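arm_command --motion '[[0,[-0.035,0,0.1],[0,0,0]],[0,[0,0,0.15],[0,0,0]],[0,[0,0,0.15],[0,0,0]],[0,[0,0,0.1],[0,0,0]],[0,[0,0,0.05],[0,0,0]],[0,[0,0,0],[0,0,0]],[0,[0,0,0],[0,0,0]]]'

```text
time: 9.3
ee_pos: [0.6407, 0.0454, 0.0877]
tcp_rot: [180.0, -0.0, 90.6]
wrist_force: [0.2, -0.0, -9.1]
opening: 0.0177
```

arm_command --motion '[[0,[0,0,0.03],[0,0,0]],[0,[0,0,0],[0,0,0]],[0,[0,0,0],[0,0,0]]]'

```text
time: 9.68
ee_pos: [0.6405, 0.0453, 0.0855]
tcp_rot: [180.0, -0.0, 90.6]
wrist_force: [-0.1, 0.1, -8.1]
opening: 0.0178
```

arm_command --motion '[[0,[0,0,0.015],[0,0,0]],[0,[0,0,0],[0,0,0]],[0,[0,0,0],[0,0,0]]]'

```text
time: 10.05
ee_pos: [0.6406, 0.0454, 0.0852]
tcp_rot: [180.0, -0.0, 90.6]
wrist_force: [-2.8, 0.2, -1.1]
opening: 0.0179
```

arm_command --motion '[[0,[0,0,0.015],[0,0,0]],[0,[0,0,0],[0,0,0]],[0,[0,0,0],[0,0,0]]]'

```text
time: 10.42
ee_pos: [0.6406, 0.0454, 0.0852]
tcp_rot: [179.9, -0.0, 90.6]
wrist_force: [-7.3, 0.3, 5.1]
opening: 0.018
```

It seated at the expected height. Now I release and rise.

arm_command --motion '[[0,[0,-0.008,-0.012],[0,0,0]],[0.4,[0,0,0],[0,0,0]],[0.6,[0,0,0],[0,0,0]],[0.8,[0,0,0],[0,0,0]],[0.8,[0,0,0],[0,0,0]],[0.8,[0,0,0],[0,0,0]],[0.8,[0,0,0],[0,0,0]]]'

```text
time: 11.3
ee_pos: [0.64, 0.0453, 0.0844]
tcp_rot: [-180.0, 0.0, 90.6]
wrist_force: [0.0, 0.3, -0.1]
opening: 0.0681
```

arm_command --motion '[[0.8,[0,0,-0.15],[0,0,0]],[0.8,[0,0,-0.3],[0,0,0]],[0.8,[0,0,-0.5],[0,0,0]],[0.8,[0,0,-0.6],[0,0,0]],[0.8,[0,0,-0.5],[0,0,0]],[0.8,[0,0,-0.3],[0,0,0]],[0.8,[0,0,0],[0,0,0]],[0.8,[0,0,0],[0,0,0]]]'

```text
time: 12.3
ee_pos: [0.6399, 0.0453, 0.225]
tcp_rot: [-180.0, 0.0, 90.6]
wrist_force: [-0.1, 0.2, -0.6]
opening: 0.0684
```

Run:
```python
from h import *
import pickle
o=bot.get_obs();print(o['time'],o['ee_pos'],o['tcp_rot'],o['wrist_force'],o['opening'],o['q'])
c=viewer.calibration('wrist');pickle.dump(c,open('w6.pkl','wb'))
im=viewer.camera('wrist');cv2.imwrite('pics/w6.png',im)
s=viewer.camera('scene');crop(s,260,150,400,250,5,'s6.png')
s=viewer.camera('side');crop(s,290,160,400,280,5,'d6.png')
```

```text
12.3 [0.6399311  0.04532264 0.22504802] [-1.79977717e+02  2.18745469e-04  9.05977355e+01] [-0.09865521  0.16964206 -0.63409043] 0.06837398747029488 [4.05066673e+00 1.80829724e+01 2.46277689e+01 9.65670519e+01
 1.12370449e-03 9.34529311e+01]
```

View pics/w6.png

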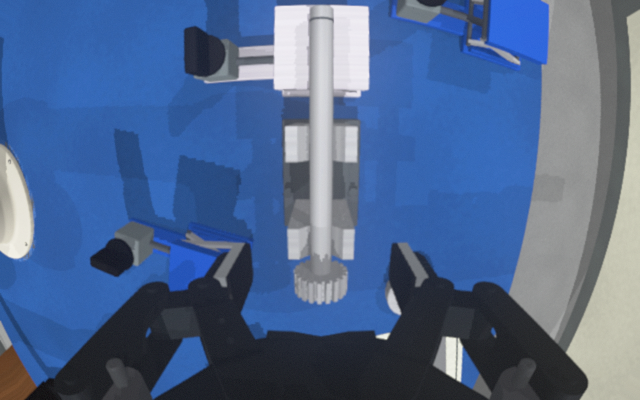

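View pics/s6.png

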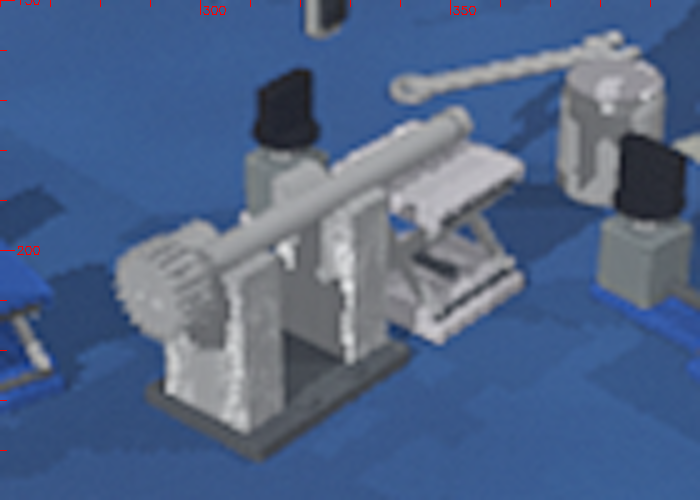

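View pics/d6.png

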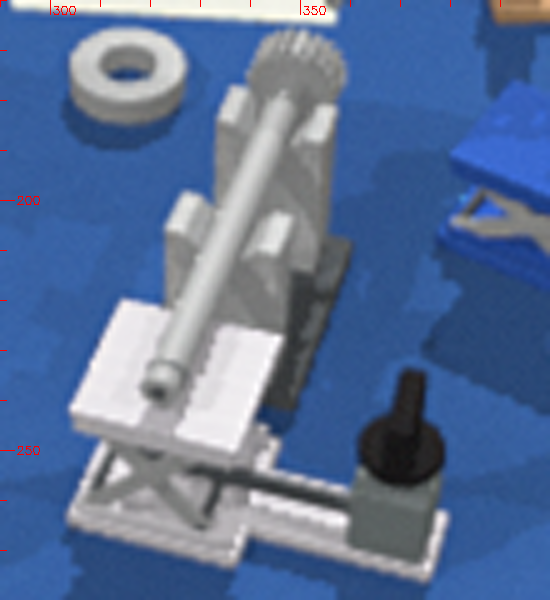

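Seated as intended: the gear is at (320,283) on the side away from the jack, and the plain end at (321,12) is over the platform. Now I'll look at the knob from above.

arm_command --motion '[[0.8,[0.2,-0.25,0],[0,0,0]],[0.8,[0.3,-0.45,0],[0,0,0]],[0.8,[0.3,-0.45,0],[0,0,0]],[0.8,[0.3,-0.45,0],[0,0,0]],[0.8,[0.25,-0.3,0],[0,0,0]],[0.8,[0,0,0],[0,0,0]],[0.8,[0,0,0],[0,0,0]],[0.8,[0,0,0],[0,0,0]]]'

```text
time: 13.45
ee_pos: [0.5257, 0.1248, 0.2251]
tcp_rot: [-180.0, 0.0, 90.6]
wrist_force: [-0.7, -0.6, -0.5]
opening: 0.068
```

Run:
```python
from h import *
import pickle
o=bot.get_obs();print(o['time'],o['ee_pos'],o['tcp_rot'],o['wrist_force'],o['opening'],o['q'])
c=viewer.calibration('wrist');pickle.dump(c,open('w7.pkl','wb'))
im=viewer.camera('wrist');cv2.imwrite('pics/w7.png',im)
p=proj(c,[.526,.177,.1],1);print(p);x,y=map(int,p)
crop(im,x-60,max(y-50,0),x+60,y+50,6,'w7a.png')
```

```text
13.45 [0.52573022 0.12475065 0.22505467] [-1.79978847e+02  1.14147817e-02  9.05656507e+01] [-0.67208149 -0.59803168 -0.49595503] 0.06800683631487667 [ 1.33522430e+01  3.53353223e+00  7.85089341e+00  9.43405159e+01
 -6.45012110e-03  1.02786596e+02]
[321.21452169 133.58909522]
```

View pics/w7.png

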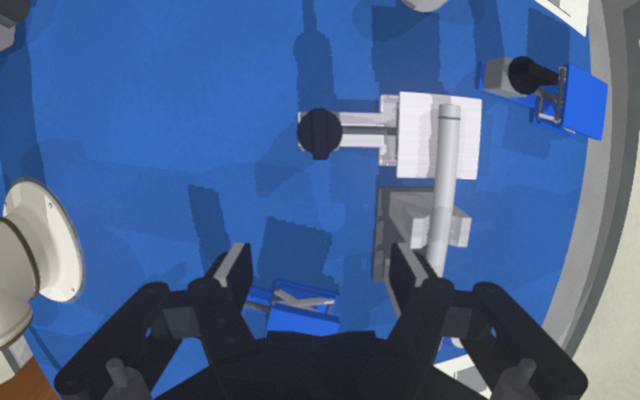

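View pics/w7a.png

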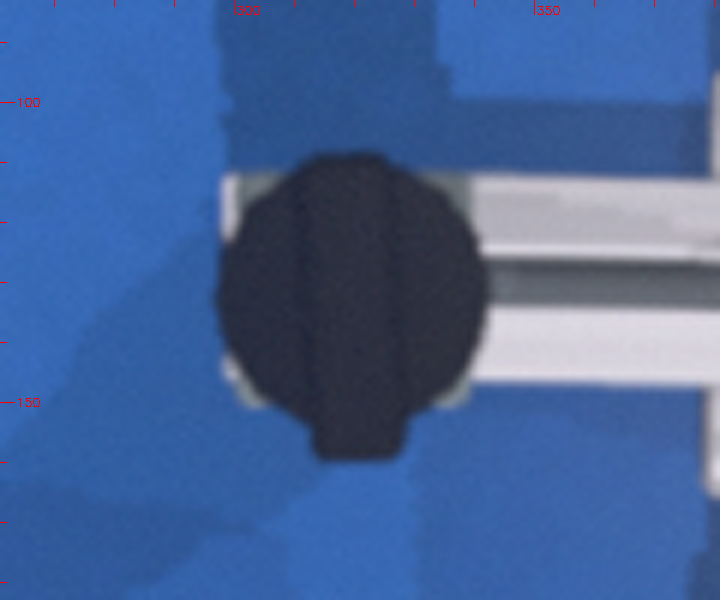

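Run:
```python
from h import *
import pickle
c=pickle.load(open('w7.pkl','rb'))
f=lambda x,y:(261+x/6,83+y/6)
a,b=[onz(c,f(*p),.109,1) for p in [(344,154),(359,458)]]
print(a,b,np.linalg.norm(a-b),(a+b)/2,np.degrees(np.arctan2(a[1]-b[1],a[0]-b[0])))
for p in [(302,200),(384,190),(315,430),(405,430)]: print(onz(c,f(*p),.109,1))
for p in [(218,295),(488,295)]: print('disc',onz(c,f(*p),.075,1))
im=cv2.imread('pics/w7.png');crop(im,370,80,500,190,5,'w7b.png')
d=cv2.imread('pics/d6.png')
S=viewer.calibration('scene');D=viewer.calibration('side')
```

```text
[0.52338075 0.19837417 0.109     ] [0.52590905 0.15579083 0.109     ] 0.04265832048258887 [0.5246449 0.1770825 0.109    ] 93.39783022044936
[0.51766443 0.19192238 0.109     ]
[0.52893393 0.19342256 0.109     ]
[0.51970578 0.1597033  0.109     ]
[0.53230436 0.15984416 0.109     ]
disc [0.50354522 0.1766937  0.075     ]
disc [0.54589436 0.177143   0.075     ]
```

View pics/w7b.png

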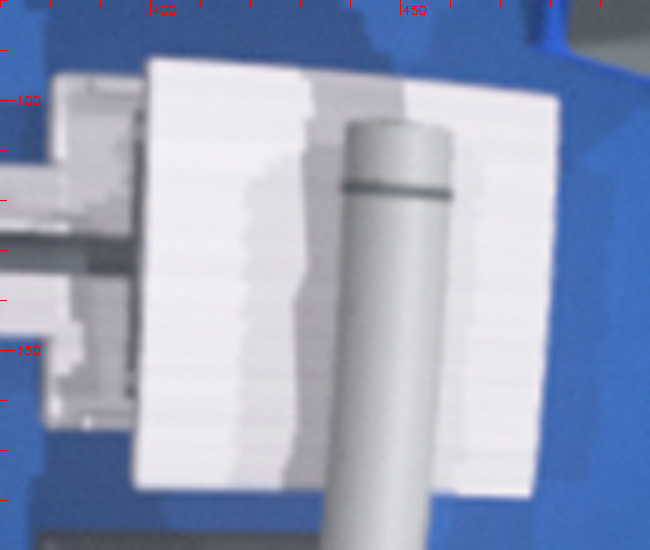

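The knob axis is at (0.5247, 0.177) and its bar lies at yaw 93.4°. The axis agrees with v_seat to within 0.5 mm.

To get the platform's gap accurately, I'll touch-probe gently with shut fingers. First a V-block land (known 111 mm) as reference, then the platform beside the shaft.

arm_command --motion '[[0,[-0.12,0.27,0],[0,0,0]],[0,[-0.12,0.4,0],[0,0,0]],[0,[-0.16,0.4,0],[0,0,0]],[0,[-0.2,0.3,0],[0,0,0]],[0,[0,0,0.3],[0,0,0]],[0,[0,0,0.5],[0,0,0]],[0,[0,0,0.5],[0,0,0]],[0,[0,0,0.3],[0,0,0]],[0,[0,0,0.15],[0,0,0]],[0,[0,0,0],[0,0,0]],[0,[0,0,0],[0,0,0]]]' --newtons 30

```text
time: 14.88
ee_pos: [0.6083, 0.0901, 0.1216]
tcp_rot: [179.9, -0.0, 90.6]
wrist_force: [-0.3, 0.0, 0.1]
opening: 0.0
```

Run:
```python
from h import *
o=bot.get_obs();print(o['time'],o['ee_pos'],o['tcp_rot'],o['wrist_force'],o['opening'])
im=viewer.camera('wrist');cv2.imwrite('pics/w8.png',im)
s=viewer.camera('scene');crop(s,260,150,380,250,6,'s8.png')
```

```text
14.875 [0.60833922 0.09006816 0.1215876 ] [ 1.79904911e+02 -1.32748722e-02  9.06038003e+01] [-0.27156687  0.04148781  0.10459304] 2.758820054987453e-05
```

View pics/w8.png

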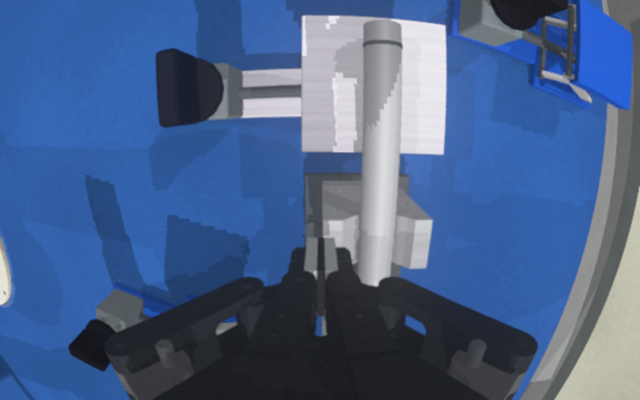

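View pics/s8.png

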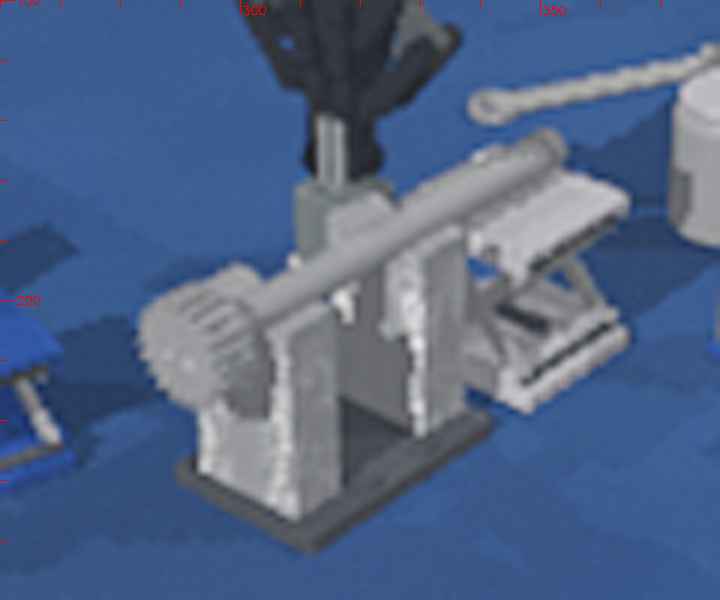

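arm_command --motion '[[0,[0,0.07,0.08],[0,0,0]],[0,[0,0,0.06],[0,0,0]],[0,[0,0,0.01],[0,0,0]],[0,[0,0,0],[0,0,0]],[0,[0,0,0],[0,0,0]]]'

```text
time: 15.6
ee_pos: [0.6119, 0.0901, 0.1115]
tcp_rot: [180.0, -0.0, 90.6]
wrist_force: [0.2, 1.2, 0.1]
opening: 0.0
```

arm_command --motion '[[0,[0,0,0.01],[0,0,0]],[0,[0,0,0],[0,0,0]]]'

```text
time: 15.85
ee_pos: [0.612, 0.09, 0.111]
tcp_rot: [180.0, -0.0, 90.6]
wrist_force: [-0.7, 0.5, 0.7]
opening: 0.0004
```

arm_command --motion '[[0,[0,0,0.01],[0,0,0]],[0,[0,0,0],[0,0,0]]]'

```text
time: 16.1
ee_pos: [0.612, 0.0901, 0.1109]
tcp_rot: [180.0, -0.0, 90.6]
wrist_force: [-2.2, -0.5, 5.4]
opening: 0.0001
```

arm_command --motion '[[0,[0,0,0.01],[0,0,0]],[0,[0,0,0],[0,0,0]]]'

```text
time: 16.35
ee_pos: [0.6121, 0.0901, 0.1109]
tcp_rot: [179.9, -0.0, 90.6]
wrist_force: [-3.1, -0.4, 7.9]
opening: -0.0002
```

The reference contact reads 0.111, which is exact. Now the platform.

arm_command --motion '[[0,[0,0,-0.15],[0,0,0]],[0,[0.15,0,-0.1],[0,0,0]],[0,[0.4,0,0],[0,0,0]],[0,[0.4,0,0],[0,0,0]],[0,[0.4,0,0],[0,0,0]],[0,[0.1,0,0.1],[0,0,0]],[0,[0,0,0.2],[0,0,0]],[0,[0,0,0.15],[0,0,0]],[0,[0,0,0.08],[0,0,0]],[0,[0,0,0],[0,0,0]],[0,[0,0,0],[0,0,0]]]'

```text
time: 17.73
ee_pos: [0.6113, 0.1768, 0.0932]
tcp_rot: [180.0, -0.0, 90.6]
wrist_force: [0.2, -0.5, -0.6]
opening: 0.0006
```

arm_command --motion '[[0,[0,0,0.02],[0,0,0]],[0,[0,0,0.02],[0,0,0]],[0,[0,0,0],[0,0,0]]]'

```text
time: 18.1
ee_pos: [0.611, 0.177, 0.0903]
tcp_rot: [-180.0, 0.0, 90.6]
wrist_force: [-0.1, -0.6, -0.4]
opening: 0.0003
```

arm_command --motion '[[0,[0,0,0.012],[0,0,0]],[0,[0,0,0.012],[0,0,0]],[0,[0,0,0],[0,0,0]]]'

```text
time: 18.48
ee_pos: [0.611, 0.177, 0.0889]
tcp_rot: [-180.0, 0.0, 90.6]
wrist_force: [0.3, -0.2, -0.6]
opening: -0.0003
```

arm_command --motion '[[0,[0,0,0.012],[0,0,0]],[0,[0,0,0],[0,0,0]]]'

```text
time: 18.73
ee_pos: [0.6111, 0.1771, 0.0887]
tcp_rot: [180.0, -0.0, 90.6]
wrist_force: [-1.3, -0.7, 4.8]
opening: 0.0001
```

arm_command --motion '[[0,[0,0,0.012],[0,0,0]],[0,[0,0,0],[0,0,0]]]'

```text
time: 18.98
ee_pos: [0.6111, 0.1771, 0.0887]
tcp_rot: [179.9, -0.0, 90.6]
wrist_force: [-3.5, -1.3, 9.2]
opening: -0.0001
```

arm_command --motion '[[0,[0,0,0.012],[0,0,0]],[0,[0,0,0],[0,0,0]]]'

```text
time: 19.23
ee_pos: [0.6112, 0.1771, 0.0885]
tcp_rot: [179.9, -0.0, 90.6]
wrist_force: [-5.1, -1.4, 11.4]
opening: 0.0003
```

arm_command --motion '[[0,[0,0,0.012],[0,0,0]],[0,[0,0,0],[0,0,0]]]'

```text
time: 19.48
ee_pos: [0.6112, 0.1771, 0.0881]
tcp_rot: [179.9, -0.0, 90.6]
wrist_force: [-5.1, -0.9, 13.4]
opening: 0.0002
```

The platform top is at about 88.5 mm, so the gap is about 6.5 mm. The last press probably backdrove it slightly, so I'm stopping there. The knob then needs about 93° clockwise. I'll back off, move over the knob, and turn the wrist half a turn so joint 6 has room.

arm_command --motion '[[0,[0,0,-0.2],[0,0,0]],[0,[0,0,-0.5],[0,0,0]],[0.6,[0,0,-0.6],[0,0,0]],[0.6,[0,0,-0.6],[0,0,0]],[0.6,[0,-0.2,-0.35],[0,0,0]],[0.6,[0,-0.4,0],[0,0,-0.5]],[0.6,[0,-0.4,0],[0,0,0]],[0.6,[0.015,-0.3,0],[0,0,0]],[0.6,[0,-0.14,0],[0,0,0]],[0.6,[0,0,0],[0,0,-0.97]],[0.6,[0,0,0],[0,0,-1]],[0.6,[0,0,0],[0,0,-1]]]'

```text
time: 20.98
ee_pos: [0.5246, 0.1744, 0.2207]
tcp_rot: [-180.0, 0.0, 111.6]
wrist_force: [0.2, 0.6, 0.3]
opening: 0.0512
```

arm_command --motion '[[0.6,[0,0,0],[0,0,-1]],[0.6,[0,0,0],[0,0,-1]],[0.6,[0,0,0],[0,0,-1]],[0.6,[0,0,0],[0,0,-1]],[0.6,[0,0,0],[0,0,-1]],[0.6,[0,0,0],[0,0,-1]],[0.6,[0,0,0],[0,0,-1]],[0.6,[0,0,0],[0,0,-1]],[0.6,[0,0,0],[0,0,-1]],[0.6,[0,0,0],[0,0,-1]],[0.6,[0,0,0],[0,0,-1]],[0.6,[0,0,0],[0,0,-1]]]'

```text
time: 22.48
ee_pos: [0.5246, 0.1743, 0.2207]
tcp_rot: [-180.0, -0.0, -176.4]
wrist_force: [0.1, 0.0, -0.1]
opening: 0.0514
```

arm_command --motion '[[0.6,[0,0,0],[0,0,-1]],[0.6,[0,0,0],[0,0,-1]],[0.6,[0,0,0],[0,0,-1]],[0.6,[0,0,0],[0,0,-1]],[0.6,[0,0,0],[0,0,-1]],[0.6,[0,0,0],[0,0,-1]],[0.6,[0,0,0],[0,0,-1]],[0.6,[0,0,0],[0,0,-1]],[0.6,[0,0,0],[0,0,-1]],[0.6,[0,0,0],[0,0,-1]],[0.6,[0,0,0],[0,0,-1]],[0.6,[0,0,0],[0,0,-1]]]'

```text
time: 23.98
ee_pos: [0.5247, 0.1744, 0.2207]
tcp_rot: [180.0, -0.0, -104.4]
wrist_force: [0.8, 1.0, 0.3]
opening: 0.0514
```

arm_command --motion '[[0.6,[0,0,0],[0,0,-1]],[0.6,[0,0,0],[0,0,-1]],[0.6,[0,0,0],[0,0,-1]],[0.6,[0,0,0],[0,0,0]],[0.6,[0,0,0],[0,0,0]]]'

```text
time: 24.6
ee_pos: [0.5247, 0.1744, 0.2209]
tcp_rot: [180.0, -0.0, -86.7]
wrist_force: [0.6, 0.5, 0.2]
opening: 0.0512
```

Run:
```python
from h import *
import pickle
o=bot.get_obs();print(o['time'],o['ee_pos'],o['tcp_rot'],o['wrist_force'],o['opening'],o['q'])
c=viewer.calibration('wrist');pickle.dump(c,open('w9.pkl','wb'))
im=viewer.camera('wrist');cv2.imwrite('pics/w9.png',im)
```

```text
24.6 [0.52466608 0.17437414 0.2209184 ] [ 1.79986692e+02 -5.14220389e-03 -8.67087687e+01] [0.57331282 0.47528736 0.18862394] 0.05120475356138987 [ 1.83851343e+01  5.17892901e+00  9.13795323e+00  9.39732117e+01
 -1.49949062e-03 -7.49060962e+01]
```

View pics/w9.png

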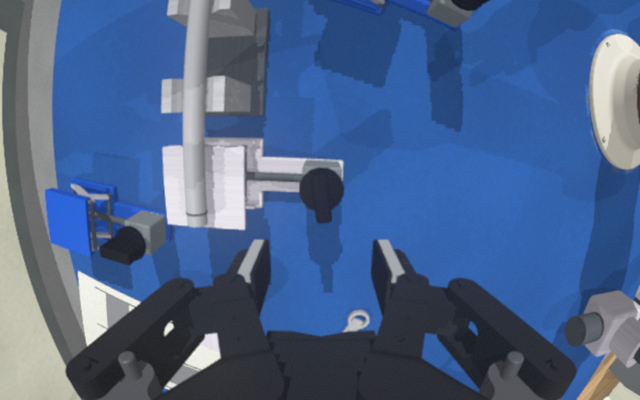

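Run:
```python
from h import *
im=cv2.imread('pics/w9.png');crop(im,280,155,370,235,8,'w9a.png')
```

```text
(no output)
```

View pics/w9a.png

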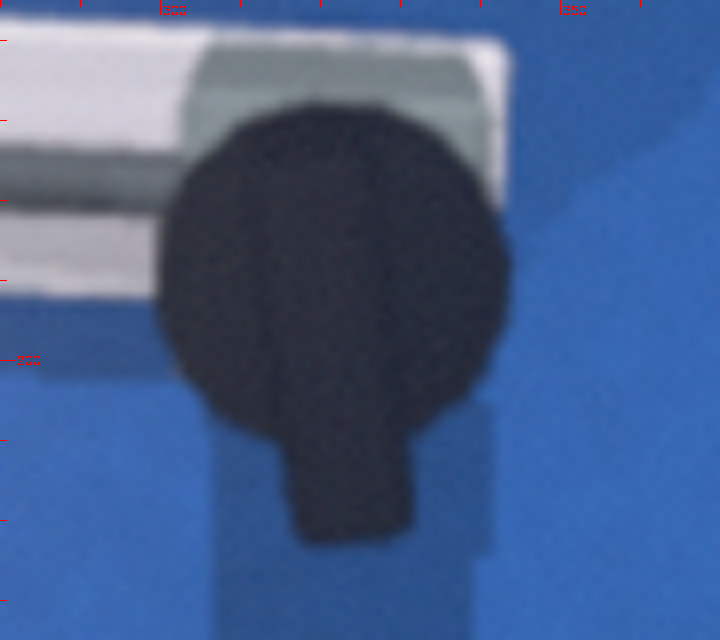

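Run:
```python
from h import *
import pickle
c=pickle.load(open('w9.pkl','rb'))
f=lambda x,y:(280+x/8,155+y/8)
a,b=[onz(c,f(*p),.109,1) for p in [(318,150),(355,542)]]
print(a,b,np.linalg.norm(a-b),np.degrees(np.arctan2(b[1]-a[1],b[0]-a[0])))
d=(a-b)/np.linalg.norm(a-b); print('centre from near end',b+d*.022)
for p in [(158,280),(508,280),(340,102)]: print('disc',onz(c,f(*p),.075,1))
im=cv2.imread('pics/w9.png')
g=cv2.cvtColor(im[155:235,280:370],cv2.COLOR_BGR2GRAY); g=cv2.resize(g,None,fx=8,fy=8,interpolation=cv2.INTER_CUBIC)
g=np.clip((g.astype(float)-25)*8,0,255).astype(np.uint8);cv2.imwrite('pics/w9g.png',g)
```

```text
[0.5266476  0.15463932 0.109     ] [0.52009916 0.19782877 0.109     ] 0.04368306502261334 98.62158372667015
centre from near end [0.52339714 0.17607737 0.109     ]
disc [0.54459915 0.17816859 0.075     ]
disc [0.50258659 0.17571843 0.075     ]
disc [0.52405696 0.15527932 0.075     ]
```

View pics/w9g.png

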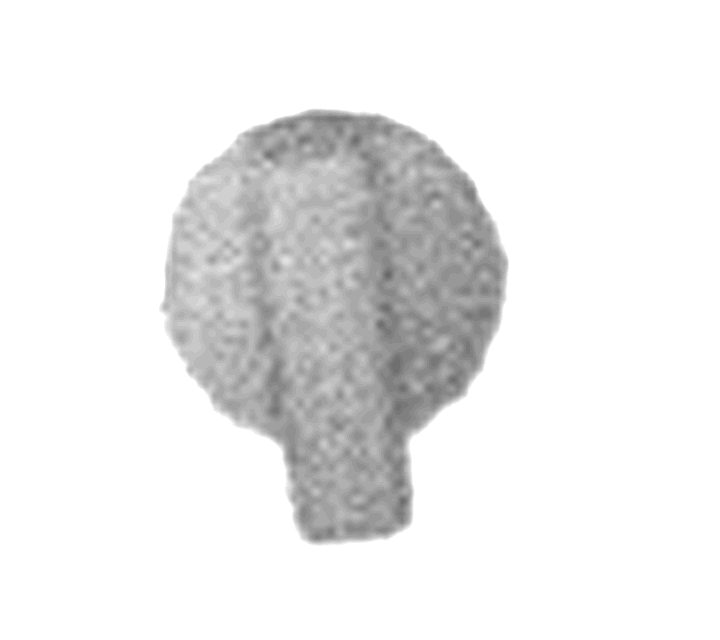

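The bar now lies at 98.6° (it was 93.4°). This confirms my probing pushed the platform down by about 0.35 mm. The target bar yaw is therefore about 4.5°. Gripping the knob.

arm_command --motion '[[0.6,[-0.037,0.008,0.2],[0,0,-0.88]],[0.6,[0,0,0.5],[0,0,0]],[0.6,[0,0,0.6],[0,0,0]],[0.6,[0,0,0.5],[0,0,0]],[0.6,[0,0,0.3],[0,0,0]],[0.6,[0,0,0.17],[0,0,0]],[0.6,[0,0,0.08],[0,0,0]],[0.6,[0,0,0],[0,0,0]],[0.6,[0,0,0],[0,0,0]]]'

```text
time: 25.78
ee_pos: [0.5245, 0.1767, 0.081]
tcp_rot: [-179.9, 0.0, -81.3]
wrist_force: [0.3, 0.2, 0.1]
opening: 0.0516
```

Run:
```python
from h import *
o=bot.get_obs();print(o['time'],o['ee_pos'],o['tcp_rot'],o['wrist_force'],o['opening'],o['q'])
im=viewer.camera('wrist');cv2.imwrite('pics/w10.png',im)
```

```text
25.775 [0.52451069 0.17674183 0.0809607 ] [-1.79928761e+02  1.40442753e-02 -8.13020714e+01] [0.3009024  0.17162483 0.08592761] 0.05162853001111081 [ 1.86212223e+01  5.10452430e+00 -6.40844901e+00  7.84144330e+01
  1.55752495e-03 -8.00766966e+01]
```

View pics/w10.png

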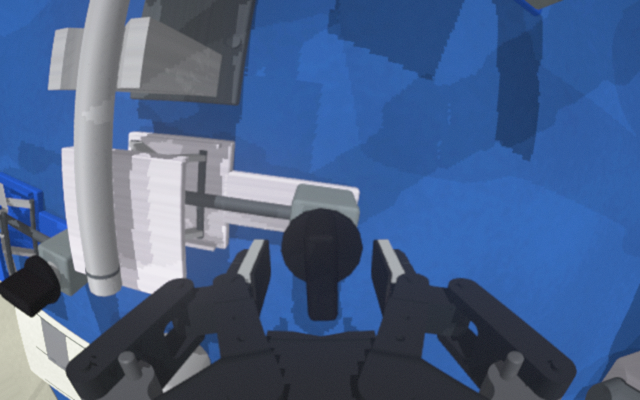

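The bar at (322,280) is centred between the pads and square to them. Closing.

arm_command --motion '[[0,[0,0,0],[0,0,0]],[0,[0,0,0],[0,0,0]],[0,[0,0,0],[0,0,0]],[0,[0,0,0],[0,0,0]],[0,[0,0,0],[0,0,0]],[0,[0,0,0],[0,0,0]]]' --newtons 50

```text
time: 26.58
ee_pos: [0.5241, 0.1767, 0.0804]
tcp_rot: [-180.0, 0.0, -81.3]
wrist_force: [-1.4, 0.9, 5.5]
opening: 0.0136
```

arm_command --motion '[[0,[0,0,0],[0,0,0.5]],[0,[0,0,0],[0,0,0.8]],[0,[0,0,0],[0,0,0.8]],[0,[0,0,0],[0,0,0.8]],[0,[0,0,0],[0,0,0]]]'

```text
time: 27.2
ee_pos: [0.524, 0.1767, 0.0804]
tcp_rot: [180.0, 0.0, -98.8]
wrist_force: [-3.3, 0.8, 5.8]
opening: 0.0131
```

arm_command --motion '[[0,[0,0,-0.01],[0,0,0.9]],[0,[0,0,0],[0,0,0.9]],[0,[0,0,0],[0,0,0.9]],[0,[0,0,0],[0,0,0.9]],[0,[0,0,0],[0,0,0.9]],[0,[0,0,0],[0,0,0.9]],[0,[0,0,0],[0,0,0.9]],[0,[0,0,0],[0,0,0.9]],[0,[0,0,0],[0,0,0.9]],[0,[0,0,0],[0,0,0.9]],[0,[0,0,0],[0,0,0.9]],[0,[0,0,0],[0,0,0.9]]]'

```text
time: 28.7
ee_pos: [0.5236, 0.177, 0.0804]
tcp_rot: [179.9, -0.0, -163.6]
wrist_force: [-3.1, 4.1, 2.2]
opening: 0.0131
```

arm_command --motion '[[0,[0,0,0],[0,0,0.9]],[0,[0,0,0],[0,0,0.5]],[0,[0,0,0],[0,0,0.25]],[0,[0,0,0],[0,0,0]],[0,[0,0,0],[0,0,0]]]'

```text
time: 29.32
ee_pos: [0.5236, 0.1771, 0.0804]
tcp_rot: [179.9, -0.1, -173.4]
wrist_force: [-4.4, 4.0, 2.3]
opening: 0.0134
```

Run:
```python
from h import *
o=bot.get_obs();print(o['time'],o['ee_pos'],o['tcp_rot'],o['wrist_force'],o['torque'],o['opening'],o['q'])
im=viewer.camera('wrist');cv2.imwrite('pics/w11.png',im)
s=viewer.camera('side');crop(s,290,160,400,280,5,'d11.png')
```

```text
29.325 [0.52358056 0.17707986 0.08038793] [ 1.79937981e+02 -6.16518590e-02 -1.73367741e+02] [-4.35622724  3.9867098   2.27808029] [ 0.85558585  0.70665763 -0.05009235] 0.013439055091505494 [ 1.86481224e+01  5.13183061e+00 -6.44282004e+00  7.84727391e+01
  7.34953903e-02  1.20158667e+01]
```

View pics/w11.png

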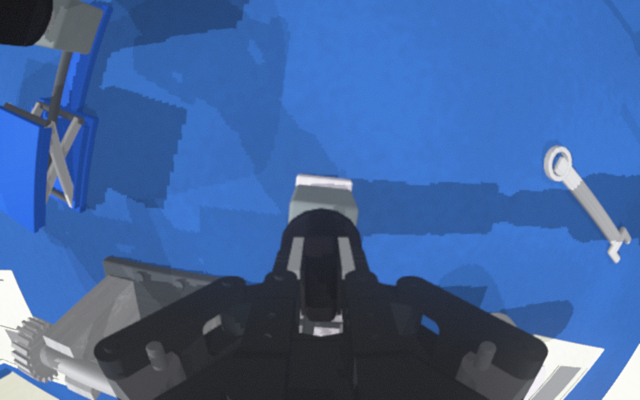

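View pics/d11.png

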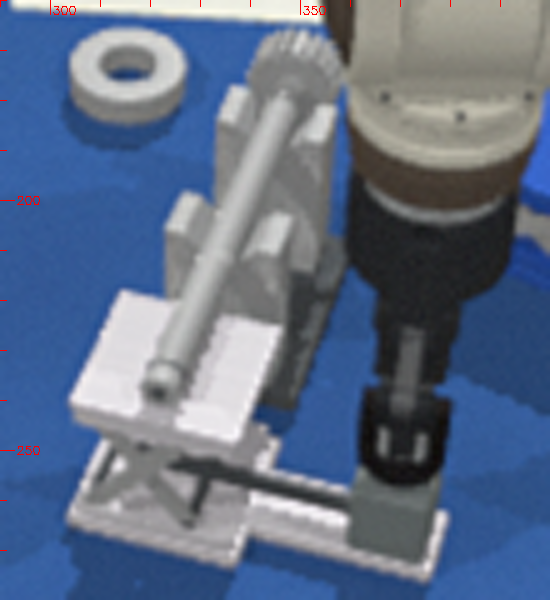

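Released next, to probe the platform height again before finishing.

arm_command --motion '[[0.4,[0,0,0],[0,0,0]],[0.4,[0,0,0],[0,0,0]],[0.4,[0,0,0],[0,0,0]],[0.4,[0,0,-0.2],[0,0,0]],[0.4,[0,0,-0.5],[0,0,0]],[0.4,[0,0,-0.5],[0,0,0]],[0.4,[0,0,-0.2],[0,0,0]],[0.4,[0,0,0],[0,0,0]],[0.4,[0,0,0],[0,0,0]]]'

```text
time: 30.55
ee_pos: [0.5237, 0.1764, 0.1635]
tcp_rot: [-180.0, -0.1, -173.4]
wrist_force: [0.1, -0.1, -0.3]
opening: 0.0344
```

Run:
```python
from h import *
import pickle
o=bot.get_obs();print(o['time'],o['ee_pos'],o['tcp_rot'],o['wrist_force'],o['torque'],o['opening'])
c=viewer.calibration('wrist');pickle.dump(c,open('w12.pkl','wb'))
im=viewer.camera('wrist');cv2.imwrite('pics/w12.png',im)
crop(im,270,180,380,330,5,'w12a.png')
g=cv2.cvtColor(im[180:330,270:380],cv2.COLOR_BGR2GRAY); g=cv2.resize(g,None,fx=5,fy=5,interpolation=cv2.INTER_CUBIC)
g=np.clip((g.astype(float)-20)*6,0,255).astype(np.uint8);cv2.imwrite('pics/w12g.png',g)
```

```text
30.55 [0.52370744 0.17643096 0.1634821 ] [-1.79980537e+02 -8.94709704e-02 -1.73402121e+02] [ 0.09255135 -0.12718762 -0.25945549] [-0.04323458  0.02281469  0.02648424] 0.03444771649610113
```

View pics/w12a.png

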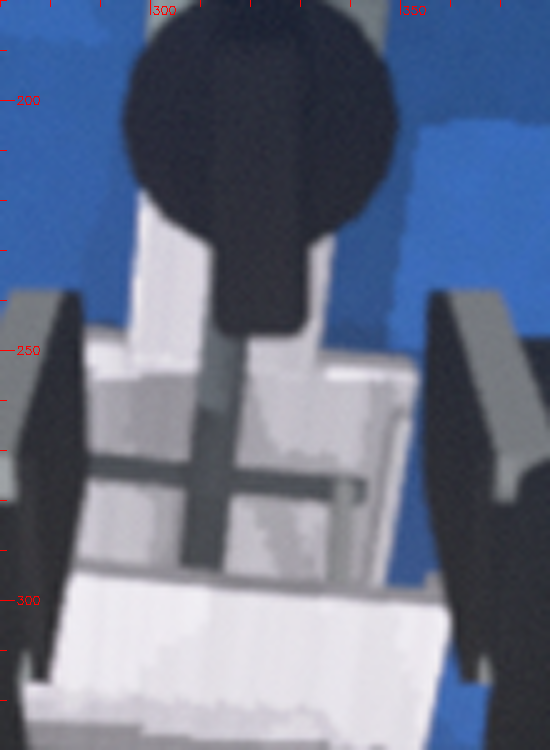

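View pics/w12g.png

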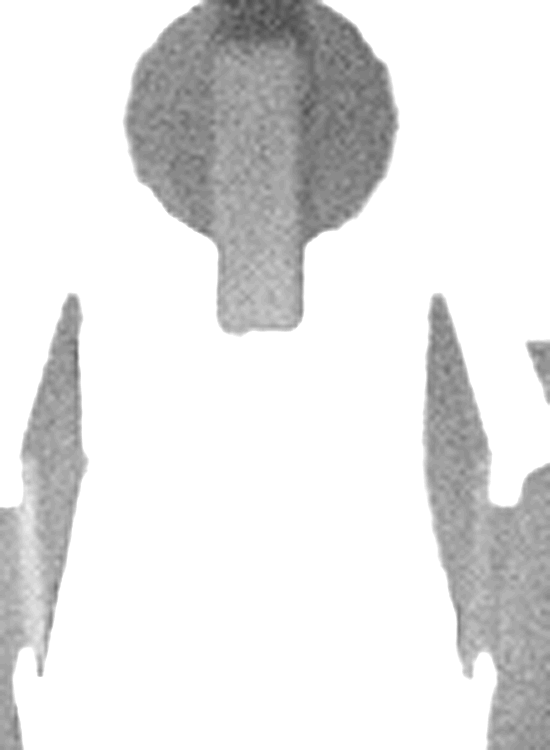

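Run:
```python
from h import *
import pickle
c=pickle.load(open('w12.pkl','rb'))
f=lambda x,y:(270+x/5,180+y/5)
a,b=[onz(c,f(*p),.109,1) for p in [(257,45),(260,325)]]
print(a,b,(a+b)/2,np.linalg.norm(a-b),np.degrees(np.arctan2(b[1]-a[1],b[0]-a[0])))
```

```text
[0.50347375 0.17448014 0.109     ] [0.54312429 0.1795629  0.109     ] [0.52329902 0.17702152 0.109     ] 0.03997498992204076 7.304842335540402
```

The bar's yaw is now about 7°, so the platform should be about 0.15 mm short of contact. Probing gently.

arm_command --motion '[[0,[-0.25,-0.03,0],[0,0,0]],[0,[-0.4,-0.05,0],[0,0,0]],[0,[-0.4,-0.05,0],[0,0,0]],[0,[-0.3,-0.04,0.1],[0,0,0]],[0,[-0.1,0,0.3],[0,0,0]],[0,[0,0,0.3],[0,0,0]],[0,[0,0,0.2],[0,0,0]],[0,[0,0,0.14],[0,0,0]],[0,[0,0,0],[0,0,0]],[0,[0,0,0],[0,0,0]]]' --newtons 30

```text
time: 31.85
ee_pos: [0.6119, 0.1766, 0.1031]
tcp_rot: [180.0, 0.1, -173.4]
wrist_force: [-0.9, -0.3, 0.8]
opening: 0.0001
```

arm_command --motion '[[0,[0,0,0.03],[0,0,0]],[0,[0,0,0],[0,0,0]]]'

```text
time: 32.1
ee_pos: [0.6118, 0.1765, 0.1007]
tcp_rot: [180.0, 0.0, -173.4]
wrist_force: [0.4, -0.2, 0.3]
opening: -0.0002
```

arm_command --motion '[[0,[0,0,0.04],[0,0,0]],[0,[0,0,0.03],[0,0,0]],[0,[0,0,0],[0,0,0]],[0,[0,0,0],[0,0,0]]]'

```text
time: 32.6
ee_pos: [0.6117, 0.1764, 0.0963]
tcp_rot: [-180.0, -0.0, -173.4]
wrist_force: [0.9, 0.0, -0.2]
opening: 0.0
```

arm_command --motion '[[0,[0,0,0.01],[0,0,0]],[0,[0,0,0],[0,0,0]]]'

```text
time: 32.85
ee_pos: [0.6117, 0.1765, 0.0957]
tcp_rot: [180.0, -0.0, -173.4]
wrist_force: [-0.6, -0.2, 0.2]
opening: -0.0001
```

arm_command --motion '[[0,[0,0,0.007],[0,0,0]],[0,[0,0,0],[0,0,0]]]'

```text
time: 33.1
ee_pos: [0.6117, 0.1765, 0.0952]
tcp_rot: [180.0, -0.0, -173.4]
wrist_force: [0.5, -0.3, 0.8]
opening: -0.0001
```

arm_command --motion '[[0,[0,0,0.007],[0,0,0]],[0,[0,0,0],[0,0,0]]]'

```text
time: 33.35
ee_pos: [0.6117, 0.1765, 0.0948]
tcp_rot: [180.0, -0.0, -173.4]
wrist_force: [-0.1, -0.4, -0.9]
opening: -0.0001
```

arm_command --motion '[[0,[0,0,0.005],[0,0,0]],[0,[0,0,0],[0,0,0]]]'

```text
time: 33.6
ee_pos: [0.6117, 0.1765, 0.0948]
tcp_rot: [180.0, 0.0, -173.4]
wrist_force: [-1.4, 0.4, 2.1]
opening: 0.0002
```

arm_command --motion '[[0,[0,0,0.005],[0,0,0]],[0,[0,0,0],[0,0,0]]]'

```text
time: 33.85
ee_pos: [0.6117, 0.1765, 0.0948]
tcp_rot: [180.0, 0.0, -173.4]
wrist_force: [-1.9, -0.9, 5.7]
opening: 0.0001
```

The platform is at 0.0949 after bias correction, so about 0.1 mm is left. I'll go back and turn roughly 3° more.

arm_command --motion '[[0,[0,0,-0.1],[0,0,0]],[0,[0,0,-0.35],[0,0,0]],[0.4,[0,0,-0.35],[0,0,0]],[0.4,[0.25,0.03,-0.1],[0,0,0]],[0.4,[0.4,0.05,0],[0,0,0]],[0.4,[0.4,0.05,0],[0,0,0]],[0.4,[0.3,0.04,0],[0,0,0]],[0.4,[0.1,0,0],[0,0,0]],[0.4,[0,0,0],[0,0,0]],[0.4,[0,0,0],[0,0,0]]]'

```text
time: 35.1
ee_pos: [0.5244, 0.1765, 0.148]
tcp_rot: [-180.0, -0.0, -173.4]
wrist_force: [-0.0, -0.4, 0.7]
opening: 0.0343
```

arm_command --motion '[[0.4,[0.01,0.005,0.2],[0,0,0]],[0.4,[0,0,0.35],[0,0,0]],[0.4,[0,0,0.3],[0,0,0]],[0.4,[0,0,0.2],[0,0,0]],[0.4,[0,0,0.05],[0,0,0]],[0.4,[0,0,0],[0,0,0]],[0.4,[0,0,0],[0,0,0]]]'

```text
time: 35.98
ee_pos: [0.5238, 0.1769, 0.083]
tcp_rot: [180.0, 0.1, -173.4]
wrist_force: [-0.9, -0.4, 0.4]
opening: 0.034
```

arm_command --motion '[[0,[0,0,0],[0,0,0]],[0,[0,0,0],[0,0,0]],[0,[0,0,0],[0,0,0]],[0,[0,0,0],[0,0,0]],[0,[0,0,0],[0,0,0]]]' --newtons 50

```text
time: 36.6
ee_pos: [0.5237, 0.1771, 0.0829]
tcp_rot: [180.0, 0.1, -173.4]
wrist_force: [-0.3, 2.3, 5.8]
opening: 0.0132
```

arm_command --motion '[[0,[0,0,0],[0,0,0.2]],[0,[0,0,0],[0,0,0.2]],[0,[0,0,0],[0,0,0.12]],[0,[0,0,0],[0,0,0]],[0,[0,0,0],[0,0,0]],[0,[0,0,0],[0,0,0]]]'

```text
time: 37.35
ee_pos: [0.5237, 0.1771, 0.0829]
tcp_rot: [180.0, 0.1, -176.5]
wrist_force: [-1.0, 2.4, 5.2]
opening: 0.0133
```

arm_command --motion '[[0.4,[0,0,0],[0,0,0]],[0.4,[0,0,0],[0,0,0]],[0.4,[0,0,0],[0,0,0]],[0.4,[0,0,-0.2],[0,0,0]],[0.4,[0,0,-0.5],[0,0,0]],[0.4,[0,0,-0.5],[0,0,0]],[0.4,[0,0,-0.2],[0,0,0]],[0.4,[0,0,0],[0,0,0]],[0.4,[0,0,0],[0,0,0]]]'

```text
time: 38.48
ee_pos: [0.5231, 0.1767, 0.1651]
tcp_rot: [-180.0, -0.1, -176.5]
wrist_force: [0.2, -0.2, 0.5]
opening: 0.0347
```

Run:
```python
from h import *
import pickle
o=bot.get_obs();print(o['time'],o['ee_pos'],o['tcp_rot'],o['wrist_force'],o['torque'],o['opening'])
c=viewer.calibration('wrist');pickle.dump(c,open('w13.pkl','wb'))
im=viewer.camera('wrist');cv2.imwrite('pics/w13.png',im)
g=cv2.cvtColor(im[180:330,270:380],cv2.COLOR_BGR2GRAY); g=cv2.resize(g,None,fx=5,fy=5,interpolation=cv2.INTER_CUBIC)
g=np.clip((g.astype(float)-20)*6,0,255).astype(np.uint8);cv2.imwrite('pics/w13g.png',g)
s=viewer.camera('side');crop(s,290,160,400,280,5,'d13.png')
```

```text
38.475 [0.52308317 0.17667787 0.16506119] [-1.79975011e+02 -8.65970320e-02 -1.76519723e+02] [ 0.23718744 -0.16536801  0.45648219] [ 0.00042692 -0.00281726  0.01764905] 0.034677867441859425
```

View pics/w13g.png

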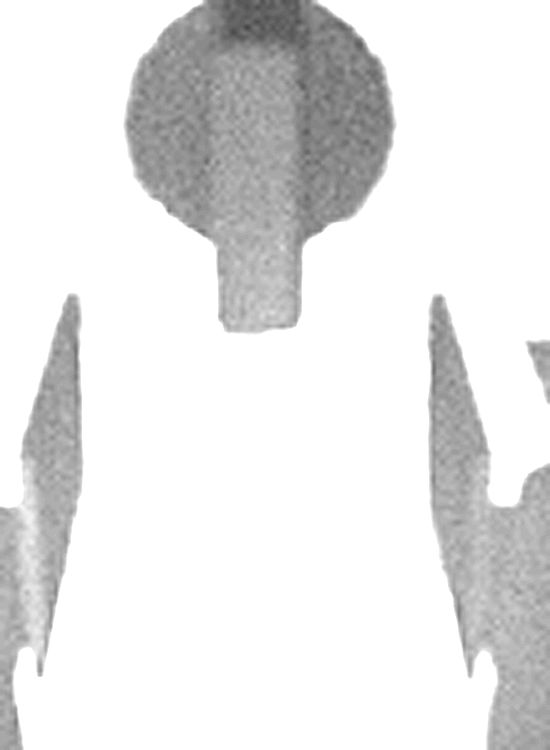

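View pics/d13.png

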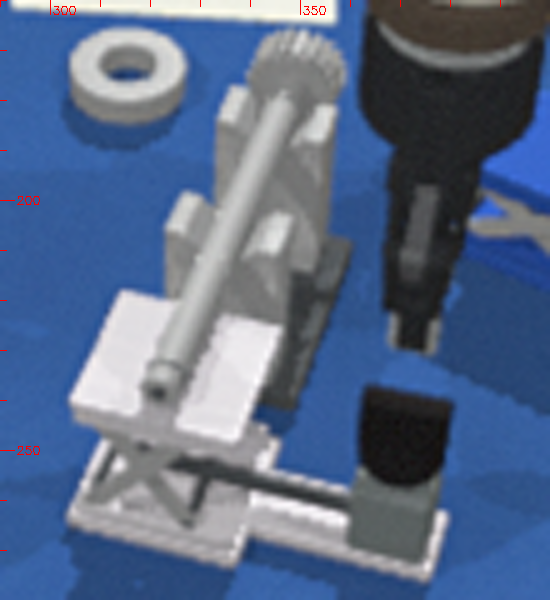

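The bar followed the 3° turn. One more light probe to confirm the height.

arm_command --motion '[[0,[-0.25,-0.02,0],[0,0,0]],[0,[-0.4,-0.02,0],[0,0,0]],[0,[-0.4,-0.02,0],[0,0,0]],[0,[-0.3,-0.03,0.1],[0,0,0]],[0,[-0.12,0,0.3],[0,0,0]],[0,[0,0,0.3],[0,0,0]],[0,[0,0,0.2],[0,0,0]],[0,[0,0,0.15],[0,0,0]],[0,[0,0,0.05],[0,0,0]],[0,[0,0,0],[0,0,0]],[0,[0,0,0],[0,0,0]]]' --newtons 30

```text
time: 39.95
ee_pos: [0.6121, 0.1769, 0.101]
tcp_rot: [180.0, 0.1, -176.5]
wrist_force: [-0.1, 0.2, 1.1]
opening: 0.0001
```

arm_command --motion '[[0,[0,0,0.05],[0,0,0]],[0,[0,0,0.02],[0,0,0]],[0,[0,0,0],[0,0,0]],[0,[0,0,0],[0,0,0]]]'

```text
time: 40.45
ee_pos: [0.6119, 0.1768, 0.0961]
tcp_rot: [180.0, 0.0, -176.5]
wrist_force: [-0.2, -0.5, -0.2]
opening: -0.0001
```

arm_command --motion '[[0,[0,0,0.012],[0,0,0]],[0,[0,0,0],[0,0,0]]]'

```text
time: 40.7
ee_pos: [0.6118, 0.1768, 0.0953]
tcp_rot: [-180.0, -0.0, -176.5]
wrist_force: [-0.4, -0.1, 0.2]
opening: 0.0001
```

arm_command --motion '[[0,[0,0,0.005],[0,0,0]],[0,[0,0,0],[0,0,0]]]'

```text
time: 40.95
ee_pos: [0.6118, 0.1768, 0.095]
tcp_rot: [180.0, -0.0, -176.5]
wrist_force: [0.0, -0.2, 0.2]
opening: 0.0001
```

arm_command --motion '[[0,[0,0,0.004],[0,0,0]],[0,[0,0,0],[0,0,0]]]'

```text
time: 41.2
ee_pos: [0.6118, 0.1768, 0.095]
tcp_rot: [180.0, 0.0, -176.5]
wrist_force: [-1.7, -0.5, 1.8]
opening: 0.0001
```

The probe reads 0.0950, or about 0.0951 after bias correction, so the platform is only just at contact. I'll add another 1.5° (0.1 mm) so it definitely supports the shaft, then clear away.

arm_command --motion '[[0,[0,0,-0.1],[0,0,0]],[0,[0,0,-0.35],[0,0,0]],[0.4,[0,0,-0.35],[0,0,0]],[0.4,[0.25,0.02,-0.1],[0,0,0]],[0.4,[0.4,0.02,0],[0,0,0]],[0.4,[0.4,0.02,0],[0,0,0]],[0.4,[0.3,0.03,0],[0,0,0]],[0.4,[0.12,0,0],[0,0,0]],[0.4,[0,0,0],[0,0,0]],[0.4,[0,0,0],[0,0,0]]]'

```text
time: 42.45
ee_pos: [0.5238, 0.1768, 0.1486]
tcp_rot: [-180.0, 0.0, -176.5]
wrist_force: [0.4, -1.4, -0.4]
opening: 0.0344
```

arm_command --motion '[[0.4,[0,0.005,0.2],[0,0,0]],[0.4,[0,0,0.35],[0,0,0]],[0.4,[0,0,0.3],[0,0,0]],[0.4,[0,0,0.2],[0,0,0]],[0.4,[0,0,0.05],[0,0,0]],[0.4,[0,0,0],[0,0,0]],[0.4,[0,0,0],[0,0,0]]]'

```text
time: 43.32
ee_pos: [0.5238, 0.1773, 0.0835]
tcp_rot: [180.0, 0.1, -176.5]
wrist_force: [-0.1, 0.1, -0.6]
opening: 0.0341
```

arm_command --motion '[[0,[0,0,0],[0,0,0]],[0,[0,0,0],[0,0,0]],[0,[0,0,0],[0,0,0]],[0,[0,0,0],[0,0,0]],[0,[0,0,0],[0,0,0]]]' --newtons 50

```text
time: 43.95
ee_pos: [0.5237, 0.1772, 0.0834]
tcp_rot: [180.0, 0.1, -176.5]
wrist_force: [-1.2, 0.3, 6.0]
opening: 0.0129
```

arm_command --motion '[[0,[0,0,0],[0,0,0.15]],[0,[0,0,0],[0,0,0.1]],[0,[0,0,0],[0,0,0]],[0,[0,0,0],[0,0,0]],[0,[0,0,0],[0,0,0]]]'

```text
time: 44.58
ee_pos: [0.5237, 0.1772, 0.0834]
tcp_rot: [180.0, 0.1, -178.0]
wrist_force: [-1.1, -0.0, 6.0]
opening: 0.013
```

arm_command --motion '[[0.4,[0,0,0],[0,0,0]],[0.4,[0,0,0],[0,0,0]],[0.4,[0,0,0],[0,0,0]],[0.4,[0,0,-0.2],[0,0,0]],[0.4,[0,0,-0.5],[0,0,0]],[0.4,[0,0,-0.6],[0,0,0]],[0.4,[0,0,-0.6],[0,0,0]],[0.4,[0,0,-0.4],[0,0,0]],[0.4,[0,0,0],[0,0,0]],[0.4,[0,0,0],[0,0,0]]]'

```text
time: 45.82
ee_pos: [0.5233, 0.1771, 0.2202]
tcp_rot: [-180.0, -0.0, -178.0]
wrist_force: [-0.1, 0.8, 0.1]
opening: 0.0342
```

Run:
```python
from h import *
o=bot.get_obs();print(o['time'],o['ee_pos'],o['tcp_rot'],o['wrist_force'],o['opening'])
im=viewer.camera('wrist');cv2.imwrite('pics/w14.png',im)
s=viewer.camera('side');crop(s,290,160,400,280,5,'d14.png');cv2.imwrite('pics/d14f.png',s)
s=viewer.camera('scene');crop(s,260,150,400,250,5,'s14.png')
```

```text
45.825 [0.52329183 0.1770651  0.22022174] [-1.79990695e+02 -3.39075133e-02 -1.78020120e+02] [-0.10586863  0.82631827  0.06590787] 0.03416942797142962
```

View pics/w14.png

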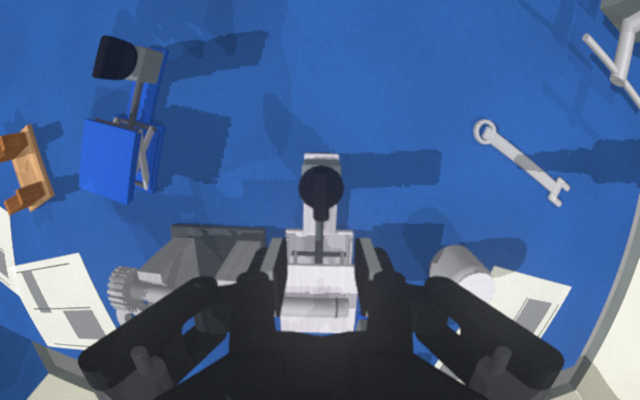

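View pics/d14f.png

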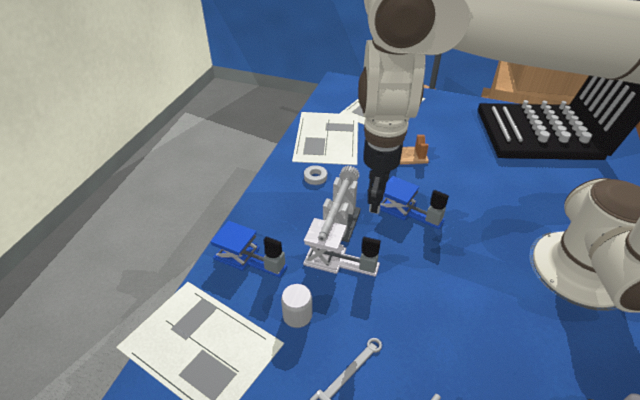

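View pics/s14.png

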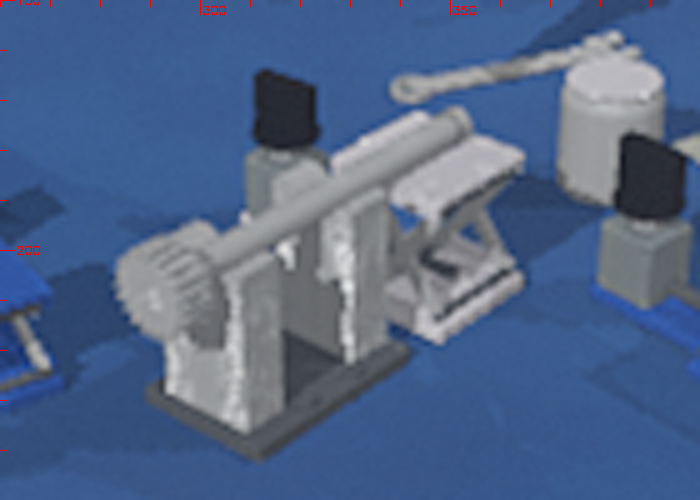

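The final pictures show the shaft lying in both V-blocks, with the gear on the side away from the jack. The platform is up against the plain end, the wrench, tin and bearing haven't moved, and the gripper is clear. Handing in.

```bash
python3 -c "
from workcell import bot
print(bot.job_done()); print(bot.get_obs()['time'])"
```

```text
the job is handed in; nothing more can be done
None
the job is handed in; nothing more can be done
```

The gear shaft is seated in the two V-blocks, with its gear outside on the side away from the jack and its plain end over the platform. I raised the platform to touch it with the jack's knob and handed the job in at about 46 s, with the gripper open and clear.

- **Seating:** the shaft touched down with the gripper at the height expected for a seated shaft (0.085 m). The wrist, scene and side pictures all show it lying in both blocks.
- **Platform height:** I measured this by touching it lightly with the shut fingers, after checking them on a V-block top (read 0.1109–0.111 m against the true 0.111 m). The second-to-last position measured about 0.0951 m against the 0.095 m contact height. I then turned the knob another 1.5°, so it should now be about 0.0952 m. I did not probe again after that turn, and the uncertainty is about 0.1 mm.
- **Disagreement:** my first probe pressed the platform with up to 13 N and pushed it down about 0.4 mm, turning the knob back about 5°. I saw this in the knob's angle and allowed for it; later probes stayed below 6 N.
- **Other things:** the wrench, tin, bearing and both blue look-alike jacks look unmoved in the last pictures.

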